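# Fit the turntable's retaining ring with circlip pliers

## Task

Take the circlip pliers out of their wooden block and with their tips spread the retaining ring that lies in the red tray by its two eyes, without overstretching it. Bring it, open, down over the turntable's post until it rests gently on the brass washer, and let it close into the groove there, so that it sits flat and closed all round the post. Then stand the pliers upright in their block again; do not press hard on the tray or the washer, and leave the mug and the tub where they are.

Things in the scene. Friction and masses are not known exactly. Their poses are not given: they have to be found in the camera images.
- turntable: Wreath turntable: grey round base, 240 mm plywood disc, aluminium hub, and on its axis an upright bare steel post, 48 mm thick, its end bevelled to 41 mm over the last 5 mm. On the hub round the post lies a brass thrust washer, 68 mm across, 5 mm thick. Origin: on the post's axis, in the plane of the feet, z up. The disc turns freely; the washer and post do not.
- post_axis (a point): Point fixed to the base, on the post's axis, 84 mm above its origin. Post, disc and washer are clamped at an unmeasured height: the washer's top is anywhere from 9 mm below to 9 mm above this point, to be felt. The groove (44.6 mm across, 4.5 mm wide) starts at the washer's top; 20 mm of post stand above it. A ring over 1.5 mm above the washer misses the groove.
- ring_center (a point): External retaining ring (circlip), dark spring steel, 20 g, flat in the tray: 3 mm thick, 44 mm inside, 55 mm outside, open at a gap with a lug and eye on each side. Centre of the ring, half-way up (1.5 mm above its underside); z its axis, +x to the gap. Held by its eyes its back hangs by up to 0.15 rad. Open round the post, this point lies about 2 mm off the axis, away from the gap.
- ring_eyes (a point): Midway between the ring's eyes as it lies, 31.2 mm from its centre on +x, half-way up; same axes. The eyes' centres are at y = +7 and -7 mm from here: 5.6 mm holes in lugs 11 mm across.
- ring_left (a joint): How far the ring's arm on its +y side is bent open, rad. 0 closed (0 to 0.02 in the groove; 0.04 or more if closed on the post outside it). 0.15 just passes over the post, 0.20 easily; over 0.26 it is overstretched. Springs back; an eye pulls with about 4 N at 0 and 10 N at 0.20.
- ring_right (a joint): The same for the arm on the ring's -y side.
- pliers_grip (a point): Circlip pliers for outside rings, 180 mm, 150 g, tips down in the block. Point midway between the two black handles at the bows where they are gripped, 145 mm above the tips; z up along the pliers, handles and tips apart along y. Over the bows 56 mm at rest (each 16 mm wide in x, 18 mm high). A spring holds the handles apart: they begin to close at about 11 N.
- pliers_tips (a point): Midway between the ends of the two tips, same axes. At rest the tips' centres are at y = +6.2 and -6.2 mm. Each tip is a pin 2.5 mm thick, 3.8 mm long, round-ended, under a 7 mm wide shoulder that stops it in an eye.
- jaw_left (a joint): Opening of the jaw on +y, rad: 0 at rest; both jaws open equally as the handles are closed. With the ring on the tips the bows are about 32 mm apart for 0.15 rad of the ring's arms, 27 mm for 0.20, 20 mm for 0.26. Held 53 to 56 mm apart the pliers can be carried with the tips practically together.
- block: Plywood tool block on a 120 x 110 mm foot, 70 mm high (fixed), with an upright pocket for the pliers: 11.4 mm (x) by 26 mm (y), mouth bevelled, floor 8 mm above the bench. Origin on the bench under the pocket's centre. The tips stand on the pocket's floor, the pivot just above its mouth.
- tray: Shallow red plastic parts tray, 135 x 115 mm, rim 16 mm high, floor 3 mm thick (fixed). Origin under its centre, at bench height.
- mug: White china mug, 82 mm across, 92 mm high, with a handle; origin under its centre. Not part of the job.
- tub: Round clear tub of black poppy centres, 110 mm across, 50 mm high; origin under its centre. Not part of the job.
Not all that is in view belongs to the job. Leave any black look-alike of the turntable alone. Several things look just like the part that bears ring_center: the one meant starts farthest to the robot's left.

How it is judged:
On the way, in this order (a step that is already met when the one before it is completed fails the run):
1. the ring is lifted out of the tray on the plier tips, spread by them (z of ring_center in the frame of tray above 0.03 m and contact force between pliers and ring above 1 N and value of joint each of ring_left, ring_right above 0.03 rad), for 0.1 s.
2. the ring, held open by the pliers, is round the post, down near its groove (horizontal distance between ring_center and turntable below 0.007 m and z of ring_center in the frame of turntable between 0.074 and 0.097 m and contact force between pliers and ring above 1 N and value of joint each of ring_left, ring_right above 0.08 rad), for 0.05 s.
At the end, for the whole second after the job is handed in: Ring in the groove: centre within 2.5 mm of the post's axis, 74 to 97 mm above the turntable's origin, level within 0.07 rad, both arms under 0.04 rad. Pliers in the block's pocket: tips within 12 mm of its centre, under 16 mm above the bench, upright within 0.2 rad (horizontal distance between ring_center and turntable below 0.0025 m and z of ring_center in the frame of turntable between 0.074 and 0.097 m and angle between ring_center's own z axis and vertical below 0.07 rad and value of joint each of ring_left, ring_right below 0.04 rad and horizontal distance between pliers_tips and block below 0.012 m and z of pliers_tips in the frame of block below 0.016 m and angle between pliers_tips's own z axis and vertical below 0.2 rad); the robot touches nothing.
It fails at once if the ring is overstretched: an arm opened beyond 0.26 rad (value of joint any of ring_left, ring_right above 0.26 rad).
It fails at once if the plier tips, or the ring while it is held open, press on the turntable (washer, hub or post) with over 25 N (contact force between pliers and turntable above 25 N or (contact force between ring and turntable above 25 N and value of joint each of ring_left, ring_right above 0.13 rad)).
It fails at once if the ring or the plier tips are pressed on the tray with over 25 N (contact force between any of ring, pliers and tray above 25 N).
It fails at once if the mug or the tub is moved by more than 20 mm (distance of any of mug, tub from where it was at the start of the episode above 0.02 m).
It also fails if it takes over 64 s, if anything falls off the work surface, if the arm or the gripper's body presses on something with over 40 N, if the wrist force passes 120 N, or if a joint passes its speed limit or range.

## Robot

A 7-joint arm with a two-finger parallel gripper is mounted at the origin on the work surface. World frame = base frame: x ahead of the robot, y to its left, z up, the work surface at z = 0. Lengths are in m, angles in rad, forces in N, time in s.
With the tool pointing down it reaches from about 0.4 to 0.85 m from the base axis. Payload 10.4 kg.
Tool frame: the origin (TCP) lies on the centre line of the jaws, within the pads' length; the fingertips stand 17 mm ahead of it and the grasp point (between the pads) lies 2 mm behind it (tip_reach is the distance from the TCP to the fingertips, in m); x points along the fingers, y is the direction in which the jaws open and shut, and the axes are right-handed (so a half turn about x gives the same grasp; the last joint's range is limited). The gripper opens to 87 mm and grips with 3 to 60 N. Pads are 19 mm wide; open, the fingers measure 117 mm over their backs; the gripper's body (75 mm by 190 mm) begins 51 mm behind the grasp point.
Start: joints at [-1.163, 0.332, -0.065, 1.46, 0.022, 1.35, -0.088], TCP at [0.261, 0.568, 0.24] pointing down, gripper open.
Joint ranges: [-2.6, 2.6], [-0.5, 2.12], [-1.47, 1.34], [0.16, 2.42], [-1.27, 4.41], [0.06, 2.06], [-2.6, 2.6]. Speed limits (rad/s): [2.22, 2.22, 2.79, 2.79, 3.14, 3.14, 3.14].

## Interface

Orientations are given as a 3x3 rotation matrix whose columns are the frame's x, y, z axes.
In Python, from bench import * gives the robot as it stands.
- The arm moves only by the shell command python3 -m inch 'ROWS'. ROWS is text: rows parted by semicolons, each of 7 numbers parted by spaces: the shift along the world's x, y, z in mm, then the turn, a rotation vector about the world's x, y, z in rad, then the closure in counts, from 0 (fully open) to 255 (shut). A call has 1 to 8 rows; each row is the pose to reach, as a shift and turn from the pose commanded when the call began; what a row does not reach only later rows make up. A row lasts 1/8 s, in which the tool goes at most 62.5 mm and 10.7 degrees, less where a joint would pass 70% of its speed; a pose out of reach is approached as far as the arm can. A call with a gripper value outside its range is refused whole. The fingers move at their own pace and stop on an object; the grip force is fixed at half the most. Time passes only in rows, so rows that repeat a pose let the fingers close. It gives the time, the measured TCP pose, the force and the opening at its end, in the units of the state.
- read_state(): the state, without advancing time (a new reading comes with each control period).
- snapshot(name): name is "scene" or "side" or "wrist"; returns a dict with "pixels" (480x640x3 uint8, red, green, blue), "camera_matrix" (3x3 intrinsics, pixels), "rvec" (rotation vector, rad) and "tvec" (3), from world to camera coordinates, as OpenCV has them. Camera axes: x right, y down, z forward; pixel columns grow to the right and rows downward; lengths in m; the calibration is good to about 2 mm. A picture is of the moment at which its call begins. There is no depth.
- close_job(): hands the job in, once; it reports no verdict.
The state is a dict: "time": time; "q": joint angles; "qvel": joint speeds; "joint_torque": joint torques, N m; "tool_pos": TCP position; "ee_rot": TCP orientation; "contact_force": force on the tool from outside, world axes, zero at the start; "torque": the same for the moment, N m; "gripper_width": finger opening in m.
Only numpy, scipy, OpenCV 4.12 (cv2) and the standard library are available. Lean on these libraries where they do the work, as an engineer would, in place of code of your own. Each camera call takes 0.05 s, during which the arm holds its last target.

## Working session

There is one attempt and no reset: what is moved stays moved. The work goes in short steps, Python scripts to look and compute and a shell command to move; the robot and the scene stay as the last step left them, time stands still between calls to the robot, and variables do not carry over. Pictures are saved under pics/ and viewed, and the job is handed in when it is done.

```bash
ls; mkdir -p pics; cat > h.py <<'E'
from bench import *
import numpy as np, cv2
def snap(n,f):
    s=snapshot(n); cv2.imwrite('pics/'+f+'.png',s['pixels'][:,:,::-1]); np.savez('pics/'+f+'.npz',**s); return s
def load(f): return dict(np.load('pics/'+f+'.npz'))
def ray(s,u,v):
    R,_=cv2.Rodrigues(s['rvec']); t=np.array(s['tvec']).ravel()
    d=R.T@np.linalg.inv(s['camera_matrix'])@np.array([u,v,1.]); return -R.T@t, d/np.linalg.norm(d)
def atz(s,u,v,z):
    o,d=ray(s,u,v); return o+d*(z-o[2])/d[2]
def tri(*obs):
    A=np.zeros((3,3));b=np.zeros(3)
    for s,u,v in obs:
        o,d=ray(s,u,v);P=np.eye(3)-np.outer(d,d);A+=P;b+=P@o
    x=np.linalg.solve(A,b); return x,[float(np.linalg.norm((np.eye(3)-np.outer(ray(s,u,v)[1],ray(s,u,v)[1]))@(x-ray(s,u,v)[0]))) for s,u,v in obs]
def proj(s,p):
    return cv2.projectPoints(np.array(p,float).reshape(-1,3),s['rvec'],s['tvec'],s['camera_matrix'],None)[0].reshape(-1,2)
def crop(f,u0,v0,u1,v1,out,k=4):
    i=cv2.imread('pics/'+f+'.png')[v0:v1,u0:u1]; cv2.imwrite('pics/'+out+'.png',cv2.resize(i,None,fx=k,fy=k,interpolation=cv2.INTER_CUBIC))
E
python3 - <<'E'
from h import *
for n in ['scene','side','wrist']:
    s=snap(n,n+'0'); print(n,ray(s,320,240), s['camera_matrix'][0,0])
st=read_state(); print(st)
E
```

```text
pics
scene (array([0.93064724, 0.12452328, 0.81785561]), array([-0.53636544, -0.12316214, -0.83495102])) 490.35374128182707
side (array([0.35841133, 0.65941835, 0.6183809 ]), array([ 0.10756486, -0.78329408, -0.61227459])) 468.639989656408
wrist (array([0.19126585, 0.59984047, 0.38353986]), array([ 0.25803563, -0.10926941, -0.95993636])) 332.1935856376905
{'time': 0.15, 'q': array([-1.16260439,  0.33272879, -0.06467534,  1.46075025,  0.02158961,
        1.34992537, -0.08850744]), 'qvel': array([ 9.64434062e-04, -2.17540217e-03, -1.45462737e-04, -4.04884325e-03,
        6.15468439e-04, -6.16678795e-05,  3.10554474e-04]), 'joint_torque': array([ 7.05402090e-04, -6.23627758e+01,  2.46632542e-02, -3.90149081e+01,
       -6.14394341e-02,  3.71106772e-02,  7.75318949e-05]), 'tool_pos': array([0.26088566, 0.56763294, 0.23893445]), 'ee_rot': array([[-4.23120801e-04,  4.17604888e-01,  9.08628625e-01],
       [-1.03383531e-03,  9.08628038e-01, -4.17605100e-01],
       [-9.99999376e-01, -1.11606976e-03,  4.72752566e-05]]), 'contact_force': array([-1.40275158, -1.4206294 ,  0.23420204]), 'torque': array([ 0.04871909, -0.00902545,  0.00196088]), 'gripper_width': 0.0868704651458551}
```

View pics/scene0.png

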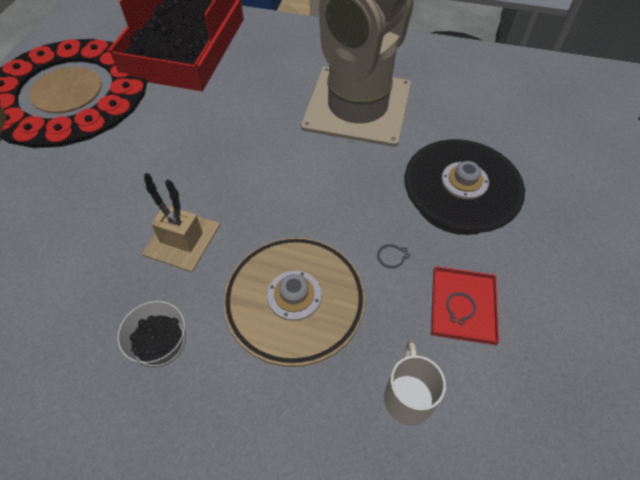

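View pics/side0.png

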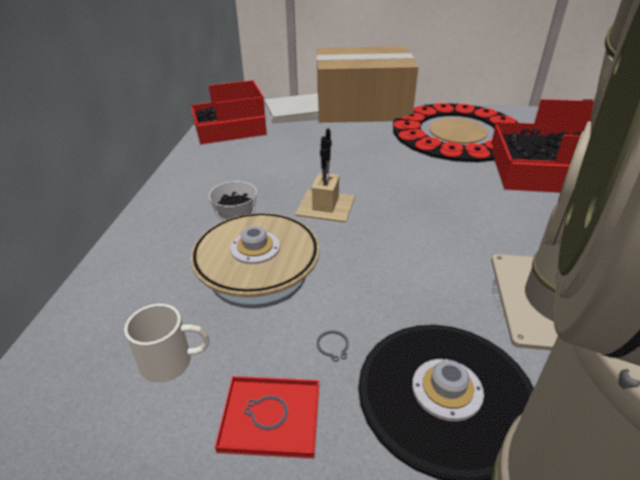

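View pics/wrist0.png

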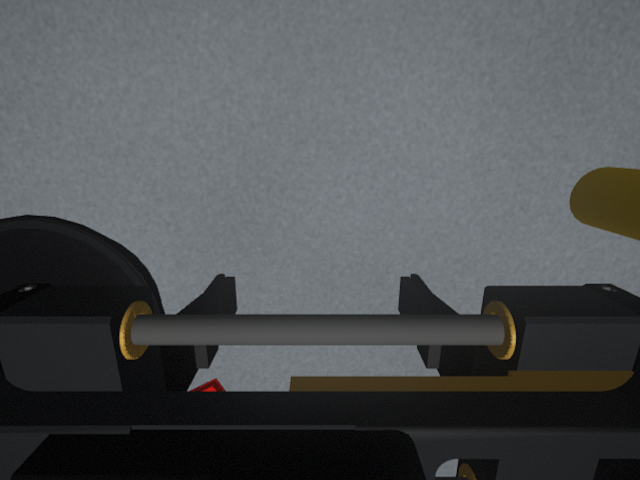

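```bash
python3 - <<'E'
from h import *
crop('scene0',420,255,510,350,'c1',6)
crop('side0',205,365,335,465,'c2',6)
crop('scene0',130,160,230,280,'c3',5)
crop('side0',285,115,365,225,'c4',5)
crop('scene0',215,230,375,370,'c5',5)
crop('side0',180,205,330,305,'c6',5)
E
```

```text
(no output)
```

View pics/c1.png

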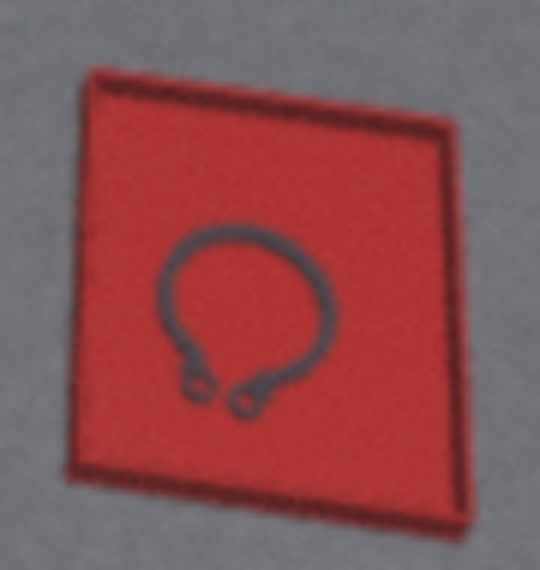

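View pics/c2.png

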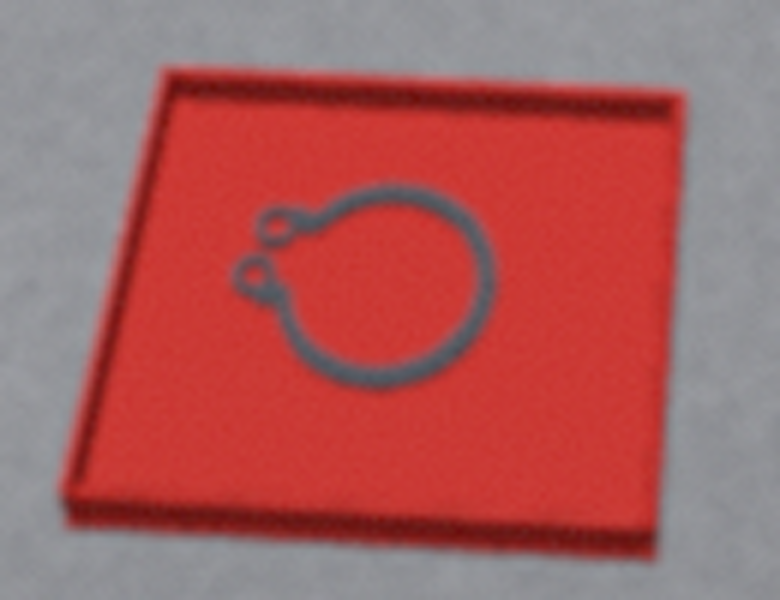

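View pics/c3.png

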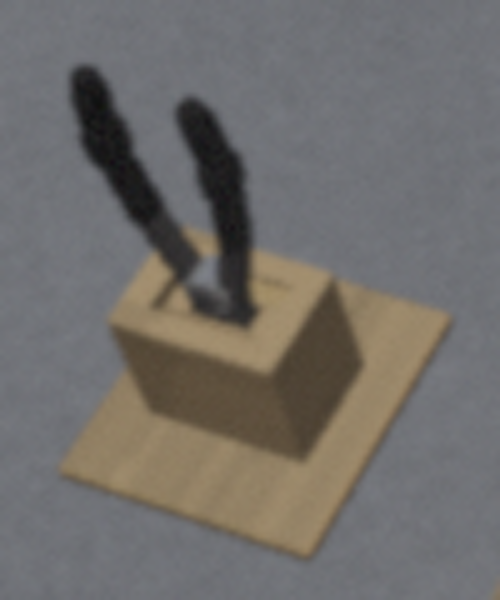

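View pics/c4.png

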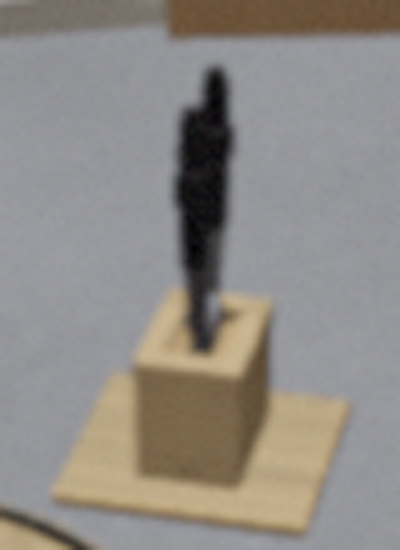

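View pics/c5.png

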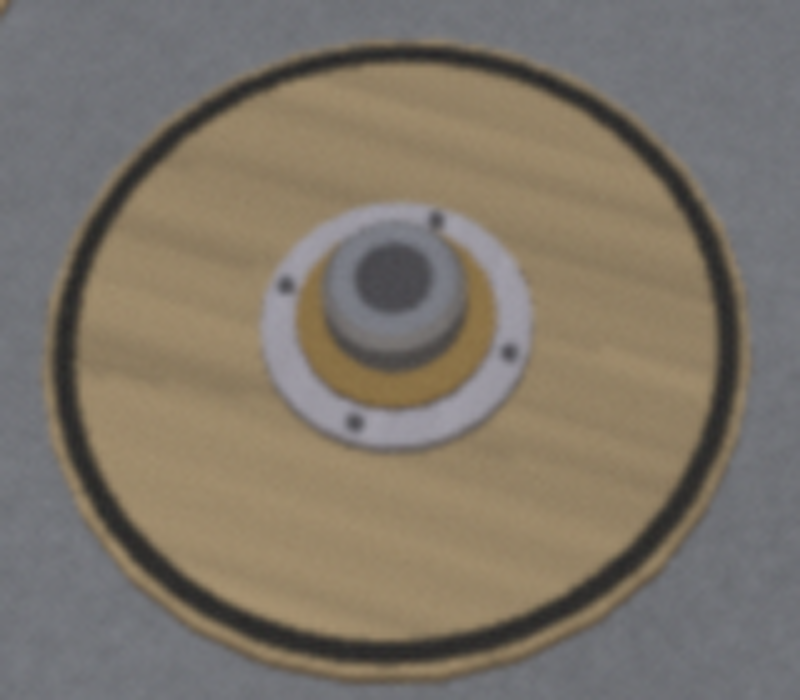

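View pics/c6.png

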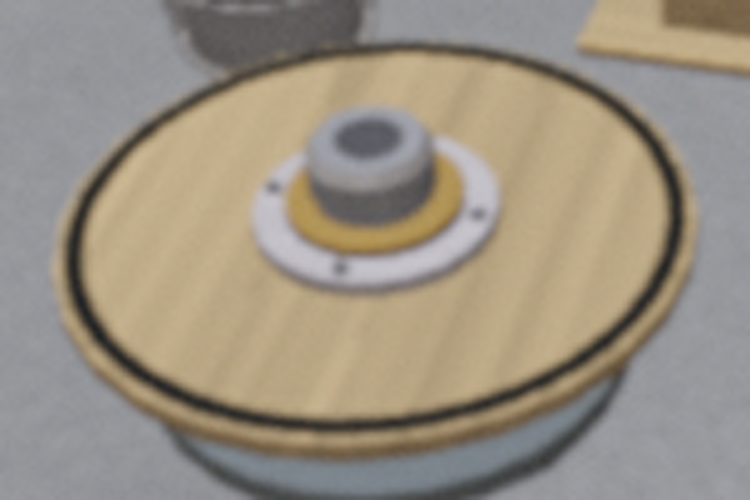

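```bash
cat > fit.py <<'E'
from h import *
from scipy.optimize import minimize, least_squares
sc=load('scene0'); sd=load('side0')
def px(x,y,u0,v0,k): return ((x+.5)/k-.5+u0,(y+.5)/k-.5+v0)
E
python3 - <<'E'
from fit import *
# handle tops
a=px(85,78,130,160,5); b=px(190,108,130,160,5)
for p,q in [((85,78),(215,78)),((190,108),(190,115)),((85,78),(190,115)),((190,108),(215,78))]:
    print(tri((sc,*px(*p,130,160,5)),(sd,*px(*q,285,115,5))))
# block top z=.07 corners scene
for c in [(110,322),(272,373),(333,277),(190,230)]: print('top',atz(sc,*px(*c,130,160,5),.07)[:2])
for c in [(137,365),(240,375),(272,302),(178,290)]: print('top side',atz(sd,*px(*c,285,115,5),.07)[:2])
for c in [(60,470),(312,555),(450,317)]: print('foot',atz(sc,*px(*c,130,160,5),.005)[:2])
for c in [(200,385),(246,400)]: print('eye',atz(sc,*px(*c,420,255,6),.006)[:2])
for c in [(278,227),(256,278)]: print('eye side',atz(sd,*px(*c,205,365,6),.006)[:2])
E
```

```text
(array([ 0.46764812, -0.28306018,  0.18559927]), [0.0011459662980265039, 0.0011459662980264594])
(array([ 0.47322796, -0.24205138,  0.1875651 ]), [0.0014033983359903455, 0.0014033983359903817])
(array([ 0.47221773, -0.28003041,  0.17763073]), [0.01063006666672532, 0.010630066666725264])
(array([ 0.46903771, -0.24440744,  0.19578366]), [0.007705372926870719, 0.007705372926870703])
top [ 0.48977858 -0.29858602]
top [ 0.49695816 -0.23132553]
top [ 0.45062482 -0.22590483]
top [ 0.44265464 -0.28717049]
top side [ 0.49718498 -0.22976996]
top side [ 0.45053717 -0.22646675]
top side [ 0.44269944 -0.29217399]
top side [ 0.48761458 -0.29851204]
foot [ 0.52121241 -0.32443537]
foot [ 0.53369762 -0.2153292 ]
foot [ 0.41655378 -0.20287752]
eye [0.51697375 0.27540343]
eye [0.51860727 0.28914079]
eye side [0.51682221 0.27652908]
eye side [0.51870851 0.29081977]
```

```bash
python3 - <<'E'
from fit import *
import itertools
# post: triangulate recess
print('post',tri((sc,*px(393,277,215,230,5)),(sd,*px(370,140,180,205,5))))
# disc outline points
out_s=[px(*p,215,230,5) for p in [(47,360),(748,340),(400,40),(390,672),(130,155),(668,155)]]
# fit circle edges: washer outer 68mm, black/disc
def img(s): return cv2.cvtColor(s['pixels'],cv2.COLOR_RGB2HSV)
hs,hd=img(sc),img(sd)
# ring fit: mask non-red dark pixels inside tray
def ringpoly(x,y,th,z=.0045):
    pts=[]
    pts=None
    return
def soft(s,box,x,y,th):
    u0,v0,u1,v1=box;k=8
    R=np.array([[np.cos(th),-np.sin(th)],[np.sin(th),np.cos(th)]])
    im=np.zeros(((v1-v0)*k,(u1-u0)*k),np.uint8)
    def P(q,z):
        q=np.asarray(q)@R.T+[x,y]
        p=proj(s,np.c_[q,np.full(len(q),z)])
        return np.round(((p-[u0,v0]+.5)*k-.5)*16).astype(np.int32)
    g=np.arcsin(9/24.75*1e0)*.9
    a=np.linspace(g,2*np.pi-g,80)
    band=np.r_[np.c_[np.cos(a),np.sin(a)]*.0275,(np.c_[np.cos(a),np.sin(a)]*.022)[::-1]]
    c=np.linspace(0,2*np.pi,40); C=np.c_[np.cos(c),np.sin(c)]
    for z in (.006,.0045,.003): cv2.fillPoly(im,[P(band,z)],255,shift=4)
    for e in (1,-1):
        for z in (.006,.0045,.003): cv2.fillPoly(im,[P(C*.0055+[.0312,e*.007],z)],255,shift=4)
    for e in (1,-1):
        cv2.fillPoly(im,[P(C*.0025+[.0312,e*.007],.005)],0,shift=4)
    return cv2.GaussianBlur(cv2.resize(im,(u1-u0,v1-v0),interpolation=cv2.INTER_AREA).astype(float)/255,(0,0),.8)
def obs(s,box):
    u0,v0,u1,v1=box
    p=s['pixels'][v0:v1,u0:u1].astype(float)
    d=p[...,0]-p[...,1:].mean(-1)   # redness
    m=np.median(d); return np.clip((m-d)/m,0,1)
B={'scene':(443,288,480,328),'side':(240,392,292,434)}
for nm,ss in [('scene',[(sc,B['scene'])]),('side',[(sd,B['side'])])]:
    O=[obs(s,b) for s,b in ss]
    def cost(p): return sum(((o-soft(s,b,p[0]/1e3,p[1]/1e3,p[2]/20))**2).sum() for (s,b),o in zip(ss,O))
    best=None
    r=minimize(cost,[487,286.5,-2.4],method='Nelder-Mead',options=dict(initial_simplex=[[487,286.5,-2.4],[490,286.5,-2.4],[487,289.5,-2.4],[487,286.5,1]],xatol=.02,fatol=1e-3))
    x,y,t=r.x[0],r.x[1],r.x[2]/20
    print(nm,x,y,t,r.fun, 'eyes',x+31.2*np.cos(t),y+31.2*np.sin(t), cost([487,286.5,-2.4]))
E
```

```text
post (array([ 0.57088631, -0.00183671,  0.1079704 ]), [0.000530829317213104, 0.0005308293172130056])
scene 486.3981371898049 287.0723647560286 -0.14768703044937065 6.680104847717686 eyes 517.2584964421709 282.4812617496797 12.055341510304025
side 487.8921463161273 287.05049516749864 -0.14716718557319278 19.37545963346258 eyes 518.7548880599281 282.4754353804083 32.78948400724728
```

```bash
python3 -m inch '30 -46 3 0 0 0.04 60;60 -92 5 0 0 0.08 60;90 -138 8 0 0 0.12 60;120 -184 11 0 0 0.16 60;150 -230 13 0 0 0.2 60;180 -276 16 0 0 0.24 60;210 -322 19 0 0 0.28 60;239 -368 21 0 0 0.325 60'
```

```text
time: 1.15
tool_pos: [0.5007, 0.1983, 0.2607]
ee_rot: [[0.0, 0.104, 0.995], [0.0, 0.995, -0.104], [-1.0, 0.0, 0.0]]
contact_force: [0.3, -0.1, 0.2]
gripper_width: 0.0667
```

```bash
python3 -m inch '-4 -58 2 0 0 0 25;-8 -116 3 0 0 0 25;-12 -174 4 0 0 0 25;-16 -232 5 0 0 0 25;-20 -290 6 0 0 0 25;-24 -348 6 0 0 0 25;-28 -406 6 0 0 0 25;-31 -460 6 0 0 0 25'; python3 - <<'E'
from h import *
snap('wrist','w1');snap('scene','s1');snap('side','d1')
E
```

```text
time: 2.15
tool_pos: [0.4684, -0.262, 0.2667]
ee_rot: [[0.0, 0.106, 0.994], [0.0, 0.994, -0.106], [-1.0, 0.0, 0.0]]
contact_force: [0.7, -0.1, -0.5]
gripper_width: 0.0784
```

View pics/w1.png

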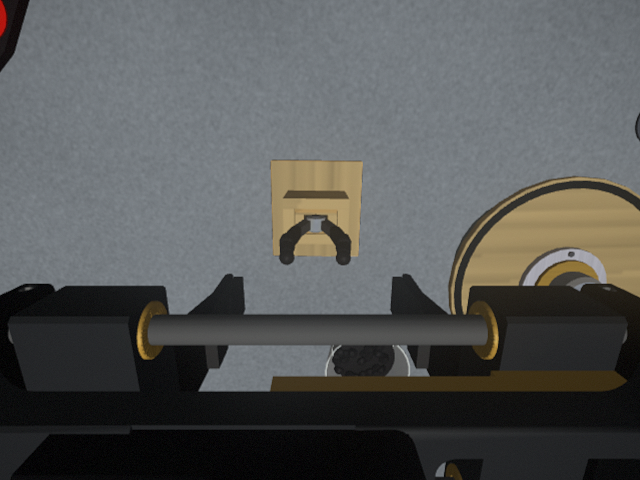

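View pics/s1.png

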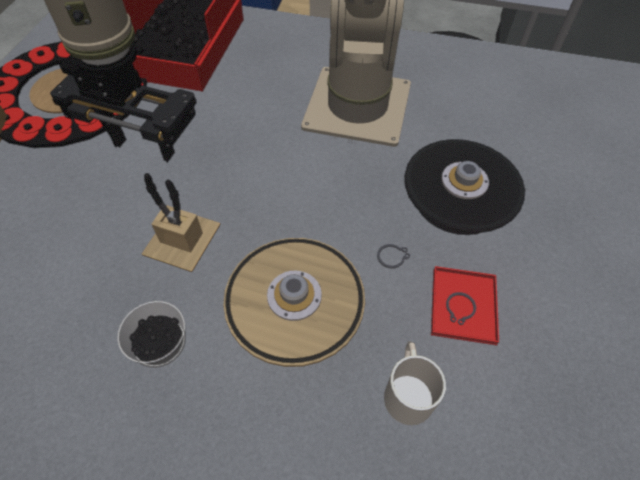

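View pics/d1.png

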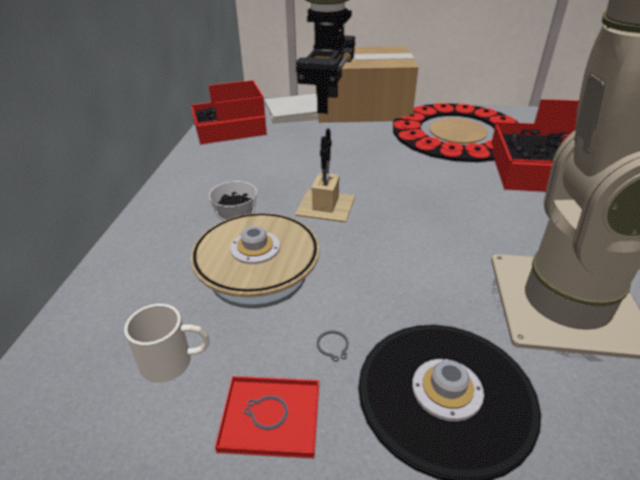

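```bash
python3 - <<'E'
from h import *
w=load('w1')
for p in [(287,258),(344,257)]: print(atz(w,*p,.182))
for p in [(271,161),(362,160)]: print('foot',atz(w,*p,.006))
for p in [(283,208),(352,208),(296,209),(337,209)]: print('top',atz(w,*p,.07))
print(read_state()['tool_pos'], proj(w,[.47,-.262,.123]))
E
python3 - <<'E'
from h import *
crop('w1',260,150,380,280,'c7',5)
E
```

```text
[ 0.47016491 -0.28405101  0.182     ]
[ 0.47379463 -0.24255751  0.182     ]
foot [ 0.40699932 -0.31021788  0.006     ]
foot [ 0.41723732 -0.20257417  0.006     ]
top [ 0.45317502 -0.29575868  0.07      ]
top [ 0.46075253 -0.22431108  0.07      ]
top [ 0.45565058 -0.28242978  0.07      ]
top [ 0.46015711 -0.23993928  0.07      ]
[ 0.46771739 -0.2630792   0.26636294] [[316.95977332 233.55022786]]
```

View pics/c7.png

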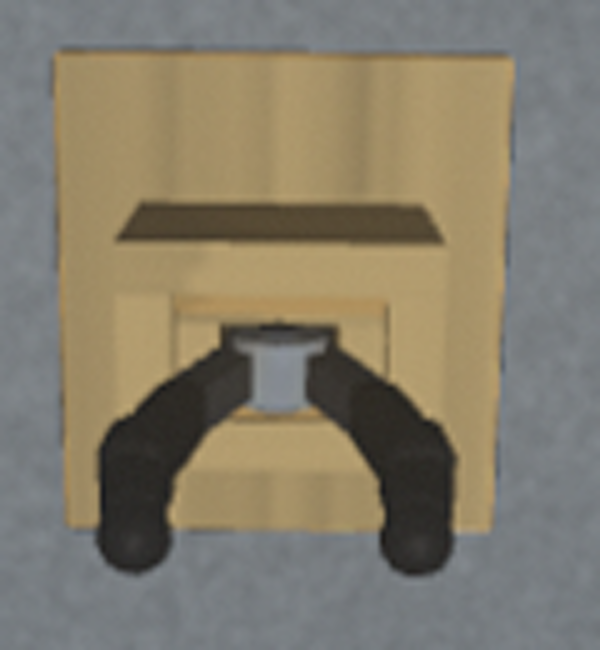

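```bash
python3 -m inch '2 -1 -40 0 0 0 25;2 -1 -80 0 0 0 25;2 -1 -105 0 0 0 25;2 -1 -115 0 0 0 25;2 -1 -115 0 0 0 60;2 -1 -115 0 0 0 85;2 -1 -115 0 0 0 85'; python3 - <<'E'
from h import *
snap('wrist','w2')
E
```

```text
time: 3.18
tool_pos: [0.4715, -0.2612, 0.1525]
ee_rot: [[0.002, 0.106, 0.994], [-0.0, 0.994, -0.106], [-1.0, -0.0, 0.002]]
contact_force: [0.9, 0.5, 0.2]
gripper_width: 0.0603
```

View pics/w2.png

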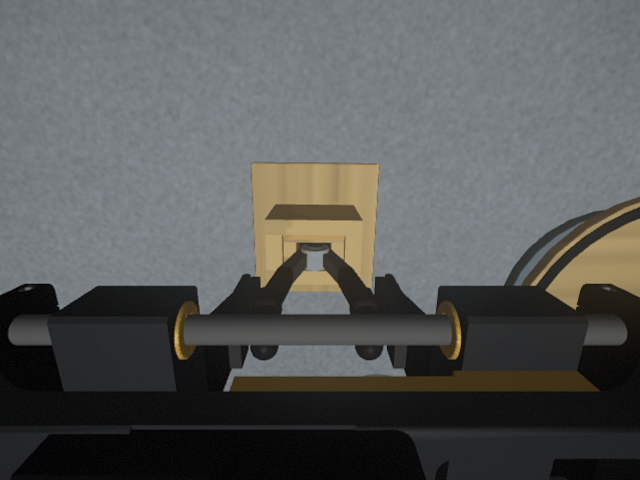

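```bash
python3 -m inch '0 -0.5 -1 0 0 0 90;0 -0.5 -1 0 0 0 94;0 -0.5 -1 0 0 0 97;0 -0.5 -1 0 0 0 97;0 -0.5 -1 0 0 0 97'
```

```text
time: 3.85
tool_pos: [0.4711, -0.2618, 0.1507]
ee_rot: [[0.0, 0.106, 0.994], [-0.0, 0.994, -0.106], [-1.0, -0.0, 0.0]]
contact_force: [-0.7, -1.0, 2.3]
gripper_width: 0.0544
```

```bash
python3 -m inch '0 0 5 0 0 0 97;0 0 20 0 0 0 97;0 0 40 0 0 0 97;0 0 65 0 0 0 97;0 0 90 0 0 0 97;0 0 105 0 0 0 97;0 0 110 0 0 0 97'; python3 - <<'E'
from h import *
snap('wrist','w3');snap('scene','s3');snap('side','d3')
crop('s3',100,40,260,190,'c8',5);crop('d3',270,0,370,200,'c9',4)
E
```

```text
time: 4.72
tool_pos: [0.4712, -0.2616, 0.2615]
ee_rot: [[0.001, 0.105, 0.994], [0.0, 0.994, -0.105], [-1.0, 0.0, 0.001]]
contact_force: [-0.1, -1.1, -0.3]
gripper_width: 0.0543
```

View pics/c8.png

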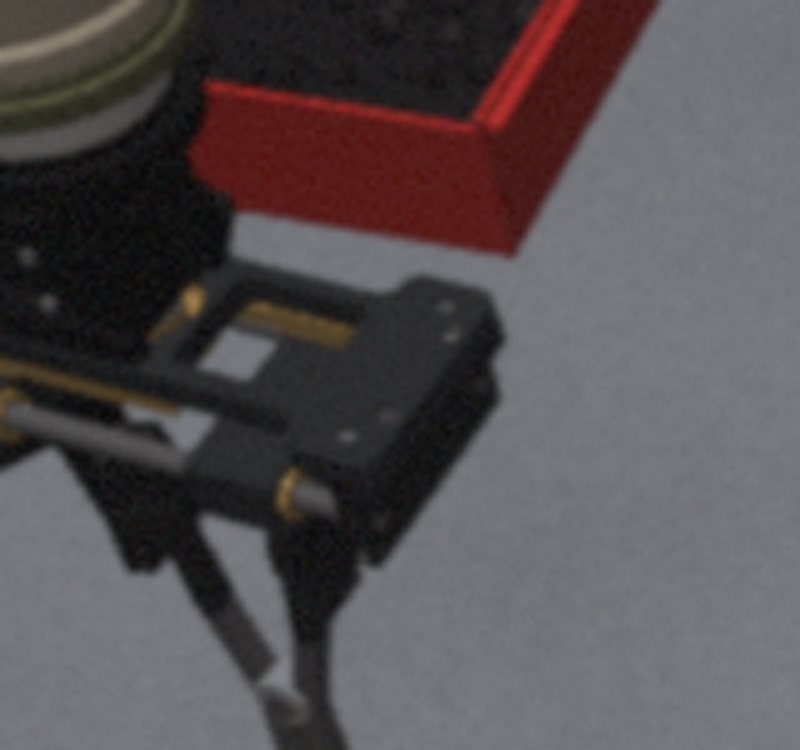

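View pics/c9.png

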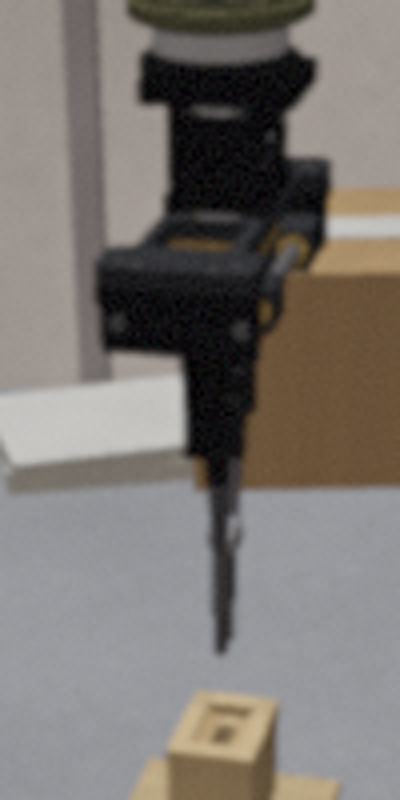

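View pics/w3.png

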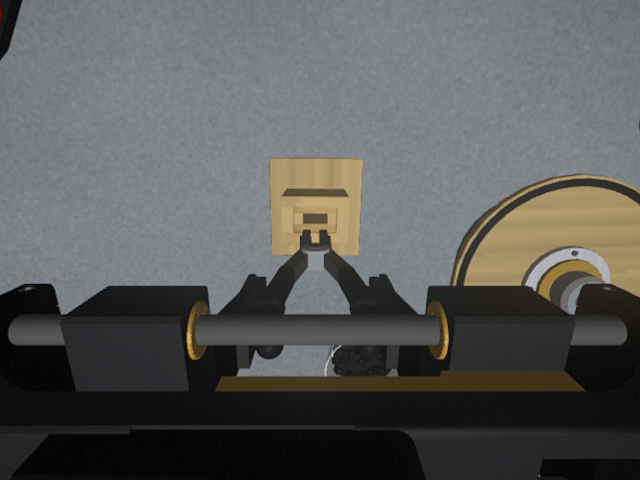

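```bash
python3 - <<'E'
from h import *
w=load('w3');d=load('d3');s=load('s3')
crop('w3',260,150,380,270,'c10',6)
crop('d3',295,120,355,225,'c11',7)
crop('s3',130,120,230,280,'c12',5)
c=np.array([.4712,-.2616]); yv=np.array([.105,.994])
for y in (-.0062,.0062):
  for z in (.2635-.145,.2635-.145-.004):
    p=np.r_[c+yv*y,z]; print(proj(w,p),proj(d,p),proj(s,p))
E
```

```text
[[309.8492905  231.94441019]] [[325.82221663 160.74342555]] [[164.65365576 203.21543174]]
[[309.93884406 230.80648178]] [[325.82522962 162.34311975]] [[165.21832161 204.57532672]]
[[323.68362022 231.94164636]] [[324.57166411 163.36677375]] [[170.78281839 205.0736266 ]]
[[323.59702538 230.8037967 ]] [[324.57764172 164.97495586]] [[171.32605732 206.43008319]]
```

View pics/c10.png

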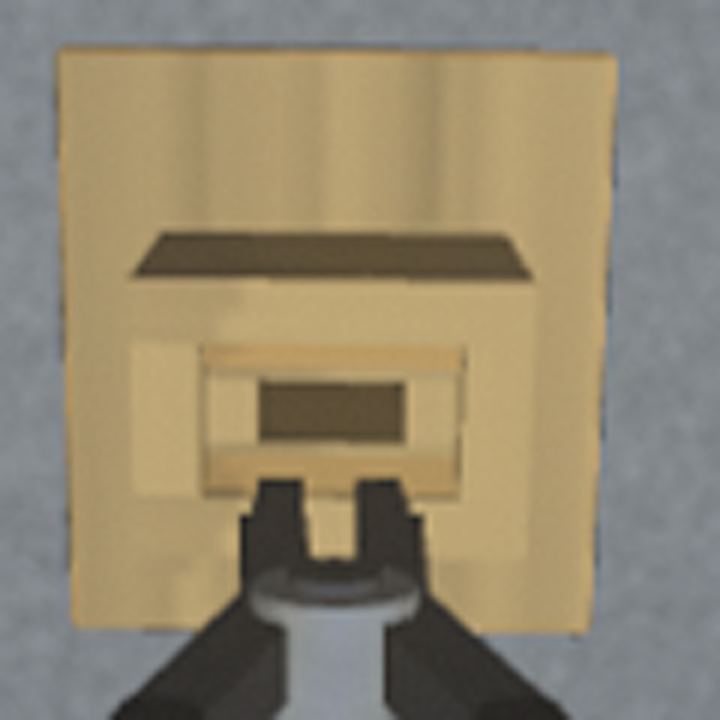

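View pics/c11.png

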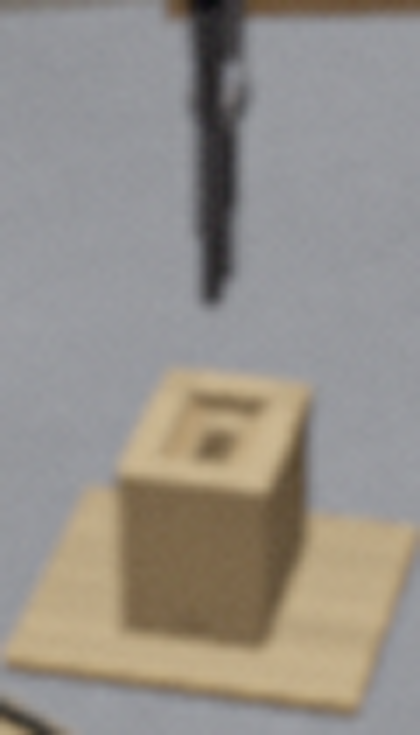

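View pics/c12.png

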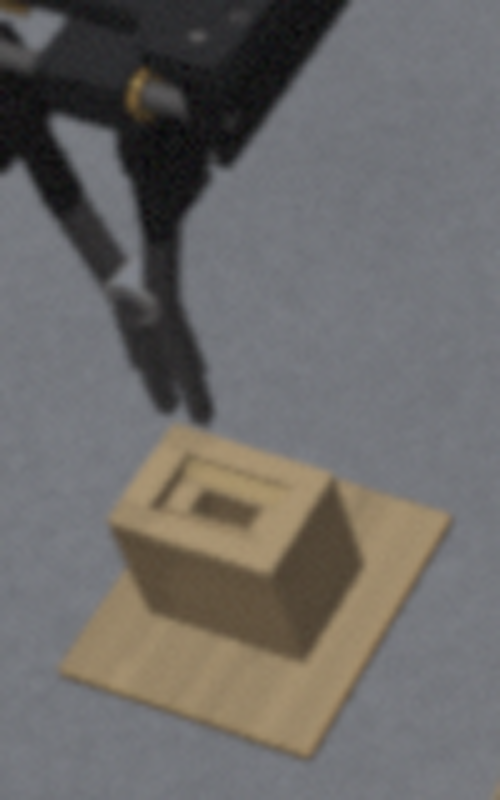

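```bash
python3 -m inch '3 40 5 0 0 -0.005 97;8 95 8 0 0 -0.01 97;13 150 8 0 0 -0.015 97;18 205 8 0 0 -0.02 97;23 260 8 0 0 -0.025 97;28 315 8 0 0 -0.03 97;33 370 8 0 0 -0.035 97;37 425 8 0 0 -0.042 97'; python3 -m inch '4 45 -5 0 0 0 97;7 80 -15 0 0 0 97;9 105 -35 0 0 0 97;10 118 -60 0 0 0 97;10 118 -82 0 0 0 97;10 118 -92 0 0 0 97;10 118 -92 0 0 0 97'; python3 - <<'E'
from h import *
snap('wrist','w4');snap('scene','s4');snap('side','d4')
crop('s4',400,180,520,340,'c13',5);crop('d4',200,290,340,470,'c14',4); crop('w4',240,130,400,270,'c15',5)
E
```

```text
time: 5.88
tool_pos: [0.5076, 0.165, 0.2676]
ee_rot: [[-0.001, 0.148, 0.989], [-0.0, 0.989, -0.148], [-1.0, -0.001, -0.001]]
contact_force: [1.3, -0.5, -1.1]
gripper_width: 0.0543
time: 6.75
tool_pos: [0.5177, 0.2809, 0.1758]
ee_rot: [[-0.001, 0.148, 0.989], [-0.001, 0.989, -0.148], [-1.0, -0.001, -0.001]]
contact_force: [0.1, 0.8, -1.0]
gripper_width: 0.0542
```

View pics/c13.png

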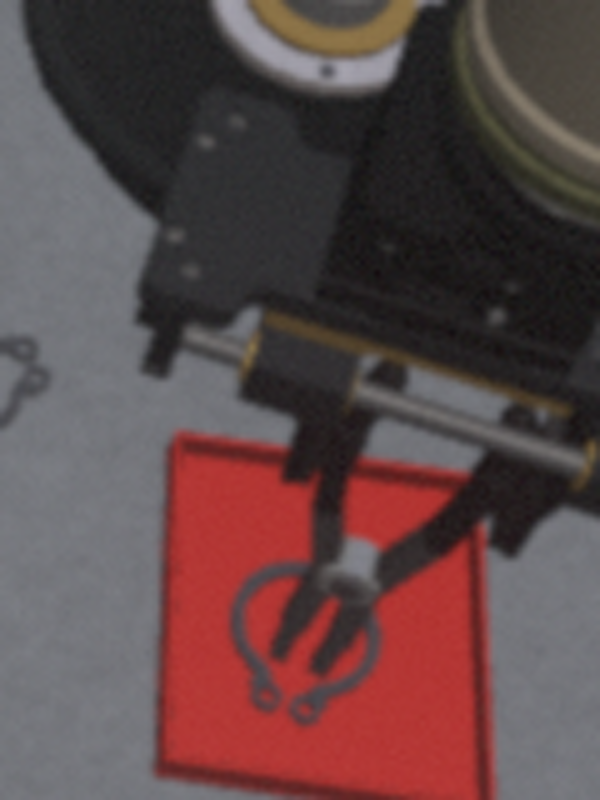

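View pics/c14.png

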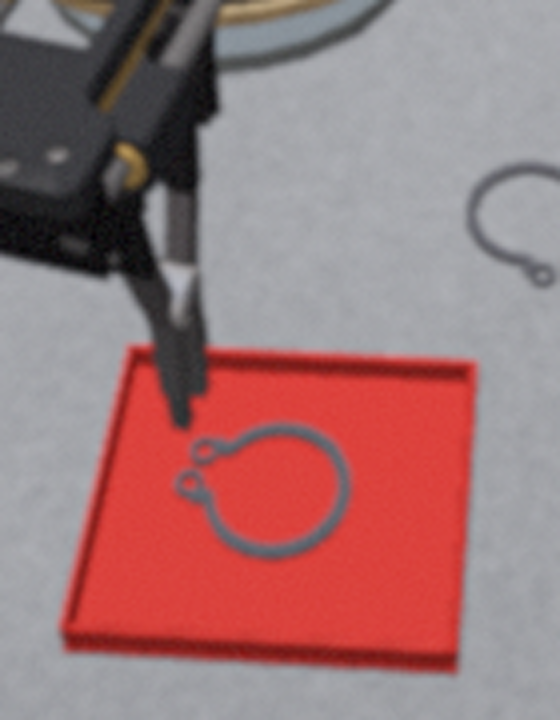

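View pics/c15.png

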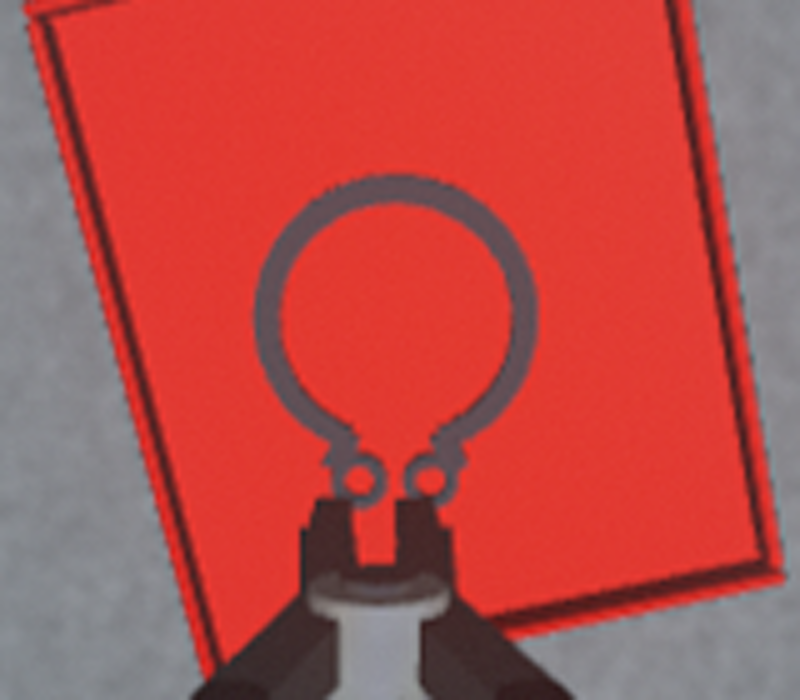

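```bash
python3 - <<'E'
from h import *
w=load('w4');s=load('s4');d=load('d4')
def P(x,y): return ((x+.5)/5-.5+240,(y+.5)/5-.5+130)
tc=read_state()['tool_pos']; zt=tc[2]-.1427; print(tc,zt)
t=[atz(w,*P(*p),zt) for p in [(335,500),(418,500)]]
e=[atz(w,*P(*p),.006) for p in [(360,480),(430,480)]]
print(t,np.mean(t,0)); print(e,np.mean(e,0)); print('wrist diff mm',(np.mean(e,0)-np.mean(t,0))[:2]*1e3)
# scene
Q=lambda x,y:((x+.5)/5-.5+400,(y+.5)/5-.5+180)
t=[atz(s,*Q(*p),zt+.002) for p in [(279,655),(319,670)]]; e=[atz(s,*Q(*p),.006) for p in [(265,695),(306,709)]]
print('scene',np.mean(t,0),np.mean(e,0),(np.mean(e,0)-np.mean(t,0))[:2]*1e3, t,e)
Q=lambda x,y:((x+.5)/4-.5+200,(y+.5)/4-.5+290)
t=[atz(d,*Q(*p),zt+.001) for p in [(182,425),(200,391)]]; e=[atz(d,*Q(*p),.006) for p in [(191,485),(206,450)]]
print('side',np.mean(t,0),np.mean(e,0),(np.mean(e,0)-np.mean(t,0))[:2]*1e3,t,e)
E
python3 - <<'E'
from h import *
crop('w4',290,200,340,250,'c16',12);crop('d4',230,375,270,425,'c17',12);crop('s4',445,295,475,330,'c18',15)
E
```

```text
[0.51843865 0.28148572 0.17752827] 0.0348282716557311
[array([0.5133011 , 0.27224686, 0.03482827]), array([0.51546888, 0.28682387, 0.03482827])] [0.51438499 0.27953536 0.03482827]
[array([0.51723404, 0.27565115, 0.006     ]), array([0.5192398, 0.2891383, 0.006    ])] [0.51823692 0.28239473 0.006     ]
wrist diff mm [3.8519326  2.85936493]
scene [0.51744289 0.27961178 0.03682827] [0.51781113 0.28218289 0.006     ] [0.36823858 2.57111548] [array([0.5162155 , 0.27262469, 0.03682827]), array([0.51867028, 0.28659886, 0.03682827])] [array([0.51681491, 0.27482676, 0.006     ]), array([0.51880735, 0.28953902, 0.006     ])]
side [0.51843018 0.27872019 0.03582827] [0.51758987 0.28337283 0.006     ] [-0.84031405  4.65263846] [array([0.51987942, 0.28598541, 0.03582827]), array([0.51698095, 0.27145498, 0.03582827])] [array([0.51854463, 0.29073078, 0.006     ]), array([0.5166351 , 0.27601488, 0.006     ])]
```

View pics/c16.png

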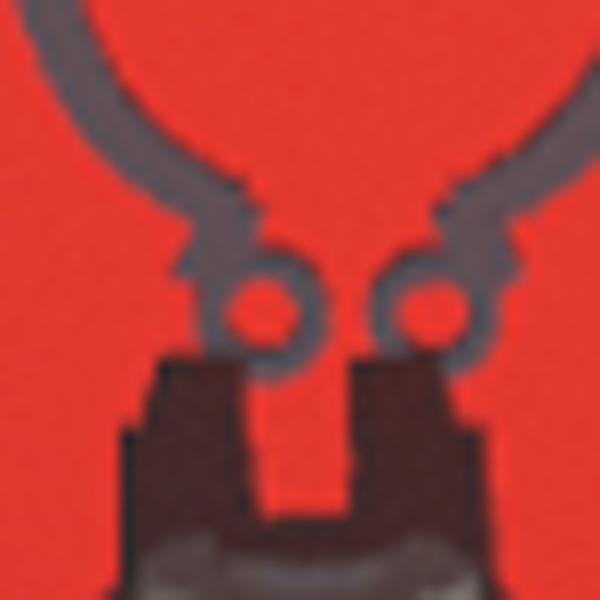

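View pics/c17.png

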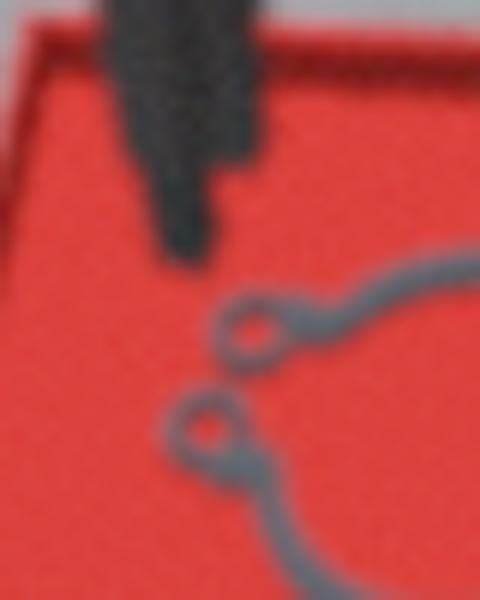

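View pics/c18.png

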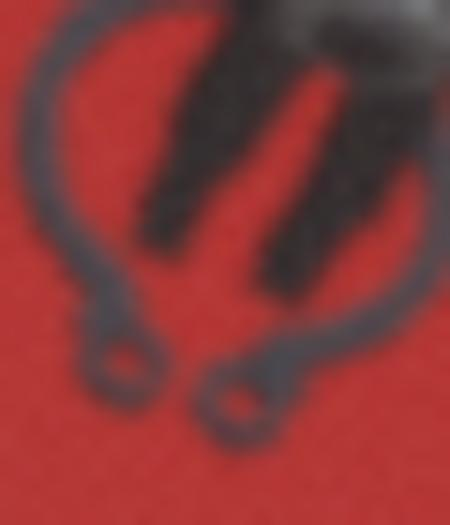

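```bash
python3 -m inch '0.5 2.8 -10 0 0 0 97;0.5 2.8 -20 0 0 0 97;0.5 2.8 -20 0 0 0 97'; python3 - <<'E'
from h import *
print(read_state()['tool_pos'])
snap('wrist','w5');snap('scene','s5');snap('side','d5')
crop('w5',285,195,345,255,'c16',10);crop('d5',230,375,270,425,'c17',12);crop('s5',440,295,480,330,'c18',15)
E
```

```text
time: 7.28
tool_pos: [0.5179, 0.2839, 0.1553]
ee_rot: [[-0.002, 0.147, 0.989], [-0.001, 0.989, -0.147], [-1.0, -0.001, -0.002]]
contact_force: [0.3, -0.1, -1.5]
gripper_width: 0.0543
[0.51788029 0.28387208 0.15529784]
```

View pics/c16.png

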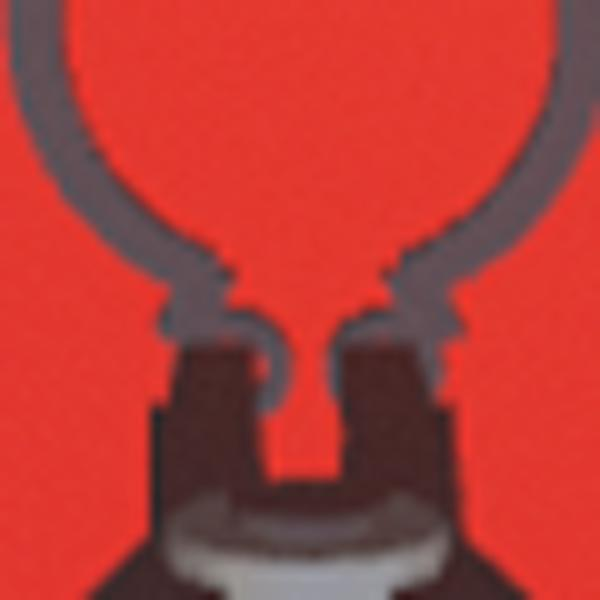

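View pics/c17.png

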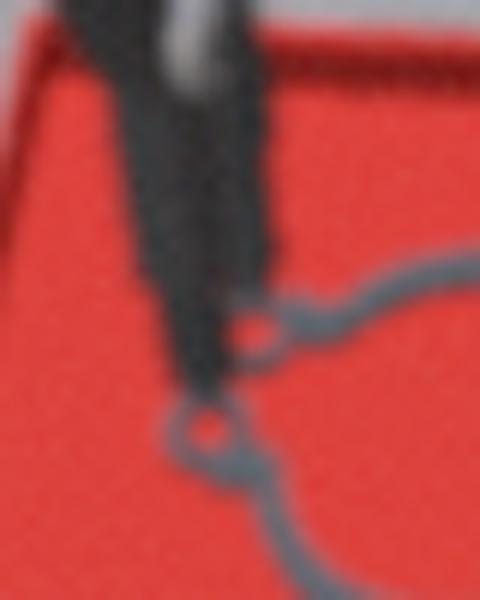

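View pics/c18.png

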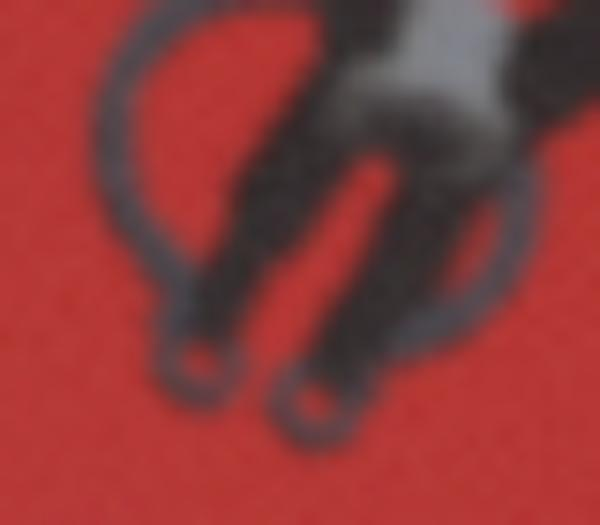

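```bash
python3 - <<'E'
from h import *
w=load('w5');s=load('s5');d=load('d5')
for n,m,u0,v0,k in [('scene',s,440,295,15),('side',d,230,375,12),('wrist',w,285,195,10)]:
    f=lambda p:(proj(m,p)[0]-[u0,v0]+.5)*k-.5
    b=f([.518,.2825,.0164])
    print(n,'dz-10',f([.518,.2825,.0064])-b,'dx+1',f([.519,.2825,.0164])-b,'dy+1',f([.518,.2835,.0164])-b)
    e=np.array([.5182,.2825,.006]);
    for y in(-1,1): print(' eye',f(e+y*.007*np.array([.147,.989,0])), 'tip',[f(np.array([.5182,.2825,z])+y*.0062*np.array([.147,.989,0])).round(0) for z in (.0126,.0164)])
E
```

```text
scene dz-10 [-19.96127799  35.26689574] dx+1 [-0.64583143  7.62505447] dy+1 [8.53805207 1.84361746]
 eye [202.07723093 365.05493255] tip [array([221., 344.]), array([229., 331.])]
 eye [317.75713306 405.98916988] tip [array([325., 381.]), array([332., 367.])]
side dz-10 [ 8.36922042 47.46193281] dx+1 [-8.03048719 -0.93597101] dy+1 [-2.05449482  7.25996347]
 eye [255.63249068 327.38251618] tip [array([248., 302.]), array([245., 284.])]
 eye [211.21157846 425.71468246] tip [array([208., 389.]), array([205., 371.])]
wrist dz-10 [  0.60535869 -28.60593587] dx+1 [ 1.67249605 10.78532376] dy+1 [11.18098751 -1.59919214]
 eye [233.86332662 366.29976653] tip [array([241., 385.]), array([240., 396.])]
 eye [386.86994909 366.37438476] tip [array([379., 385.]), array([380., 396.])]
```

```bash
python3 - <<'E'
from h import *
w=load('w5');s=load('s5');d=load('d5')
S=lambda x,y:(s,(x+.5)/15-.5+440,(y+.5)/15-.5+295)
D=lambda x,y:(d,(x+.5)/12-.5+230,(y+.5)/12-.5+375)
W=lambda x,y:(w,(x+.5)/10-.5+285,(y+.5)/10-.5+195)
print(tri(S(335,380),D(205,393))); print(tri(S(335,375),D(205,385)))
print(tri(S(215,335),D(252,290)))
# eyes
print(tri(S(203,363),D(255,331)),tri(S(318,405),D(209,430)))
print(tri(S(203,363),D(255,331),W(234,366)))
E
```

```text
(array([0.51914066, 0.28967803, 0.01334933]), [7.832726352129778e-06, 7.8327263520147e-06])
(array([0.51910165, 0.28937575, 0.01455383]), [6.614572144379063e-06, 6.614572144411419e-06])
(array([0.51686725, 0.27535493, 0.01365919]), [4.2793216892534e-05, 4.27932168926118e-05])
(array([0.51700809, 0.27582437, 0.00588911]), [0.0002260774359022205, 0.00022607743590208882]) (array([0.51922096, 0.289664  , 0.00578974]), [0.000285449736512671, 0.000285449736512747])
(array([0.51707037, 0.27573776, 0.0059266 ]), [0.00021906233866836384, 0.0002709888623950665, 0.00017263165388866361])
```

```bash
python3 -m inch '0.2 0.2 -3 0 0 0 97;0.2 0.2 -6 0 0 0 97;0.2 0.2 -8 0 0 0 97;0.2 0.2 -8 0 0 0 97'; python3 - <<'E'
from h import *
snap('wrist','w6');snap('scene','s6');snap('side','d6')
crop('w6',285,195,345,255,'c16',10);crop('d6',230,375,270,425,'c17',12);crop('s6',440,295,480,330,'c18',15)
E
```

```text
time: 7.92
tool_pos: [0.5186, 0.2844, 0.1484]
ee_rot: [[-0.0, 0.147, 0.989], [-0.0, 0.989, -0.147], [-1.0, -0.0, -0.0]]
contact_force: [-0.8, 0.4, -1.4]
gripper_width: 0.0542
```

View pics/c16.png

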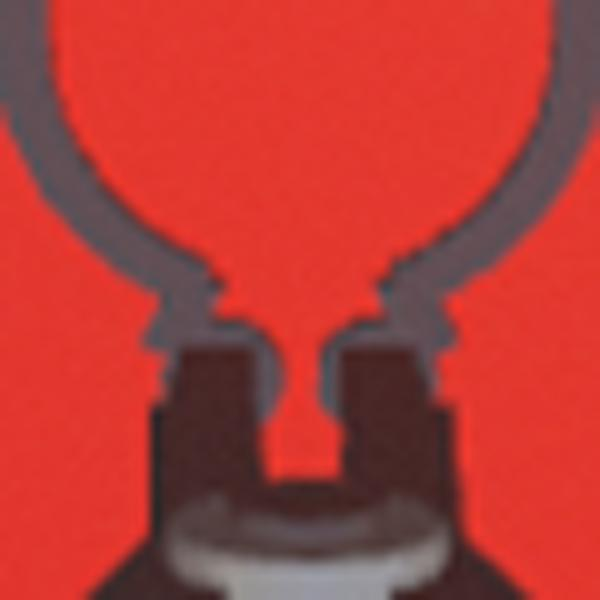

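View pics/c17.png

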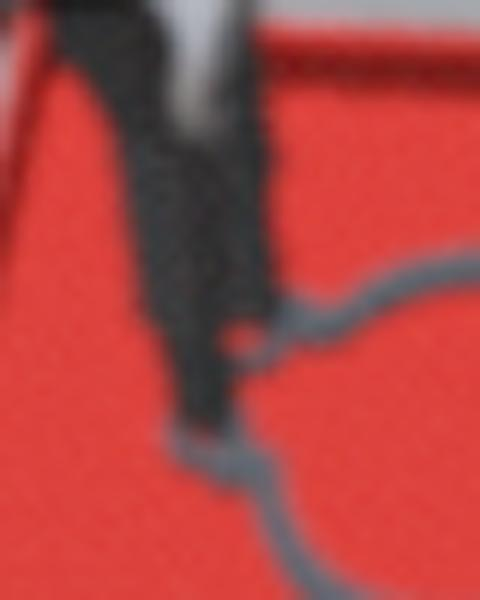

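View pics/c18.png

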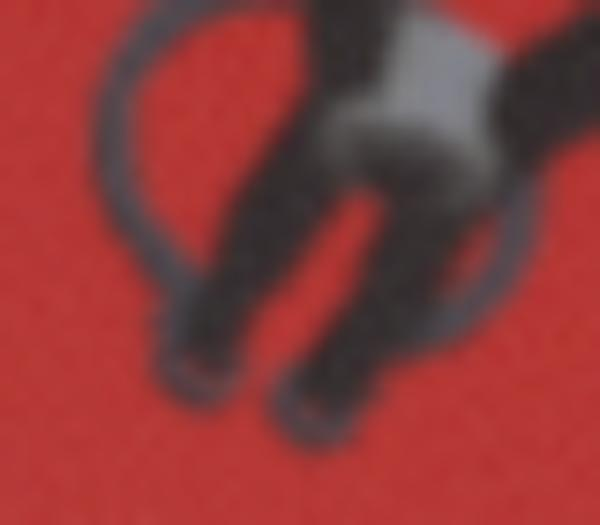

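```bash
python3 -m inch '0 0 -1 0 0 0 97;0 0 -1 0 0 0 97'; python3 -m inch '0 0 -1 0 0 0 97;0 0 -1 0 0 0 97'
```

```text
time: 8.32
tool_pos: [0.5187, 0.2844, 0.1475]
ee_rot: [[-0.0, 0.147, 0.989], [0.0, 0.989, -0.147], [-1.0, 0.0, -0.0]]
contact_force: [0.2, 0.7, -1.3]
gripper_width: 0.0543
time: 8.57
tool_pos: [0.5186, 0.2844, 0.1465]
ee_rot: [[-0.0, 0.147, 0.989], [0.0, 0.989, -0.147], [-1.0, 0.0, -0.0]]
contact_force: [-0.5, -0.6, -1.6]
gripper_width: 0.0545
```

```bash
python3 -m inch '0 0 -0.5 0 0 0 97;0 0 -0.5 0 0 0 97';python3 -m inch '0 0 -0.5 0 0 0 97;0 0 -0.5 0 0 0 97'
```

```text
time: 8.82
tool_pos: [0.5187, 0.2844, 0.1461]
ee_rot: [[0.0, 0.147, 0.989], [0.0, 0.989, -0.147], [-1.0, 0.0, 0.0]]
contact_force: [-0.7, 0.2, -0.6]
gripper_width: 0.0543
time: 9.07
tool_pos: [0.5189, 0.2845, 0.1459]
ee_rot: [[0.0, 0.147, 0.989], [0.0, 0.989, -0.147], [-1.0, 0.0, 0.0]]
contact_force: [-0.0, -0.8, 2.7]
gripper_width: 0.0542
```

```bash
python3 - <<'E'
from h import *
snap('wrist','w7');snap('scene','s7');snap('side','d7')
crop('w7',285,195,345,255,'c16',10);crop('d7',230,375,270,425,'c17',12);crop('s7',440,295,480,330,'c18',15)
E
```

```text
(no output)
```

View pics/c17.png

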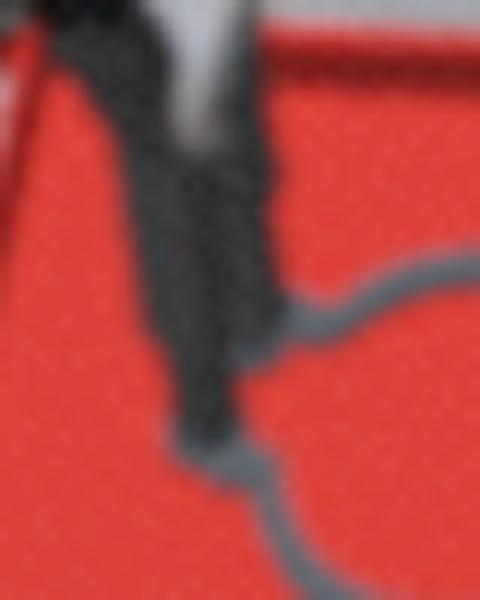

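View pics/c18.png

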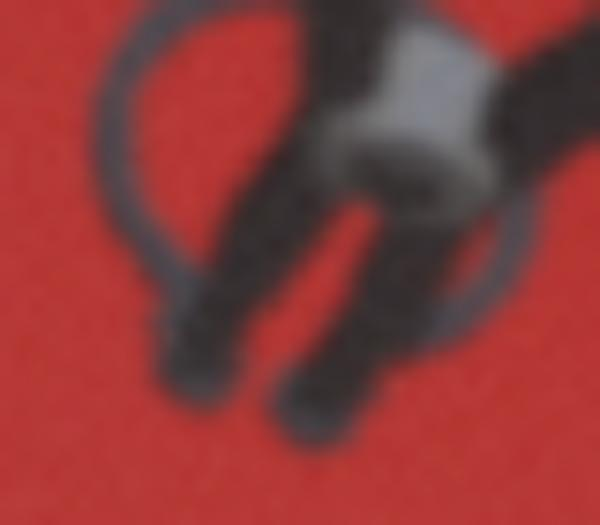

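```bash
python3 -m inch '0 0 0.4 0 0 0 105;0 0 0.4 0 0 0 113;0 0 0.4 0 0 0 121;0 0 0.4 0 0 0 129;0 0 0.4 0 0 0 135;0 0 0.4 0 0 0 135'; python3 - <<'E'
from h import *
snap('wrist','w8')
crop('w8',260,130,370,255,'c16',6)
E
```

```text
time: 9.98
tool_pos: [0.5193, 0.2839, 0.1468]
ee_rot: [[0.001, 0.148, 0.989], [-0.0, 0.989, -0.148], [-1.0, 0.0, 0.001]]
contact_force: [-0.5, -2.4, 9.3]
gripper_width: 0.0416
```

View pics/c16.png

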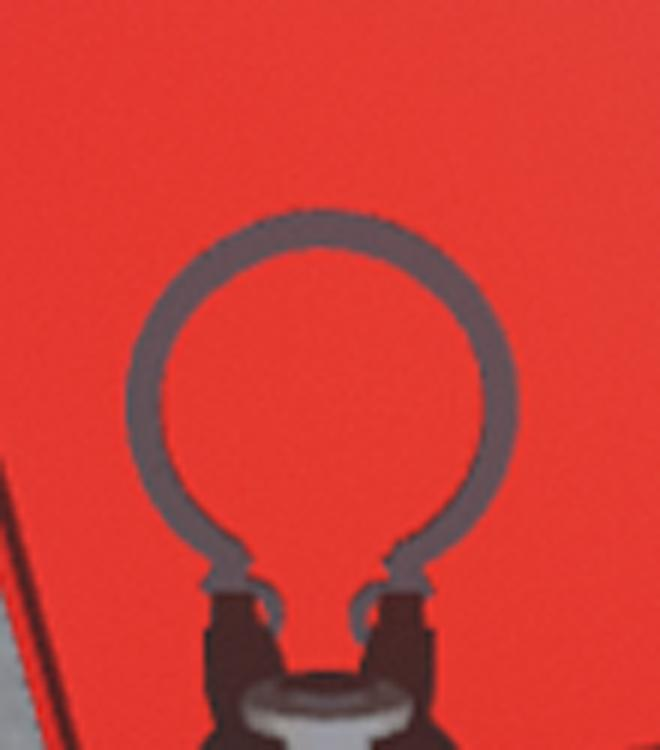

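```bash
python3 -m inch '0 0 0.8 0 0 0 139;0 0 0.8 0 0 0 145;0 0 0.9 0 0 0 151;0 0 0.9 0 0 0 151'
```

```text
time: 10.52
tool_pos: [0.519, 0.284, 0.1472]
ee_rot: [[0.0, 0.148, 0.989], [-0.0, 0.989, -0.148], [-1.0, -0.0, 0.0]]
contact_force: [-0.3, -2.9, 6.6]
gripper_width: 0.0365
```

```bash
python3 -m inch '0 0 0.5 0 0 0 156;0 0 0.7 0 0 0 161;0 0 0.8 0 0 0 166;0 0 0.9 0 0 0 166'; python3 - <<'E'
from h import *
snap('wrist','w9')
crop('w9',260,130,370,255,'c16',6)
E
```

```text
time: 11.02
tool_pos: [0.5186, 0.2844, 0.1476]
ee_rot: [[-0.0, 0.147, 0.989], [-0.0, 0.989, -0.147], [-1.0, -0.0, -0.0]]
contact_force: [-0.5, -2.5, 2.0]
gripper_width: 0.0314
```

View pics/c16.png

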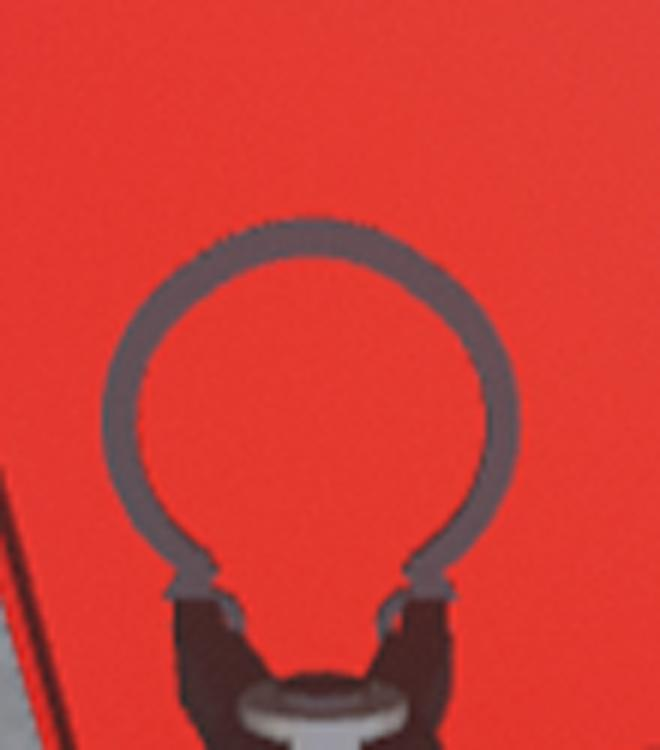

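```bash
python3 -m inch '0 0 0.5 0 0 0 170;0 0 0.7 0 0 0 174;0 0 0.7 0 0 0 174;0 0 0.7 0 0 0 174'; python3 -m inch '0 0 3 0 0 0 174;0 0 8 0 0 0 174;0 0 16 0 0 0 174;0 0 20 0 0 0 174;0 0 20 0 0 0 174';  python3 - <<'E'
from h import *
snap('wrist','w10');snap('scene','s10');snap('side','d10')
crop('w10',260,130,370,255,'c16',6);crop('d10',200,330,320,450,'c17',6);crop('s10',430,250,490,340,'c18',8)
E
```

```text
time: 11.58
tool_pos: [0.5186, 0.2846, 0.1484]
ee_rot: [[-0.0, 0.147, 0.989], [0.0, 0.989, -0.147], [-1.0, 0.0, -0.0]]
contact_force: [0.3, -0.4, -1.0]
gripper_width: 0.0285
time: 12.2
tool_pos: [0.5189, 0.2845, 0.169]
ee_rot: [[0.001, 0.147, 0.989], [0.001, 0.989, -0.147], [-1.0, 0.001, 0.001]]
contact_force: [0.1, -0.7, -1.8]
gripper_width: 0.0281
```

View pics/c16.png

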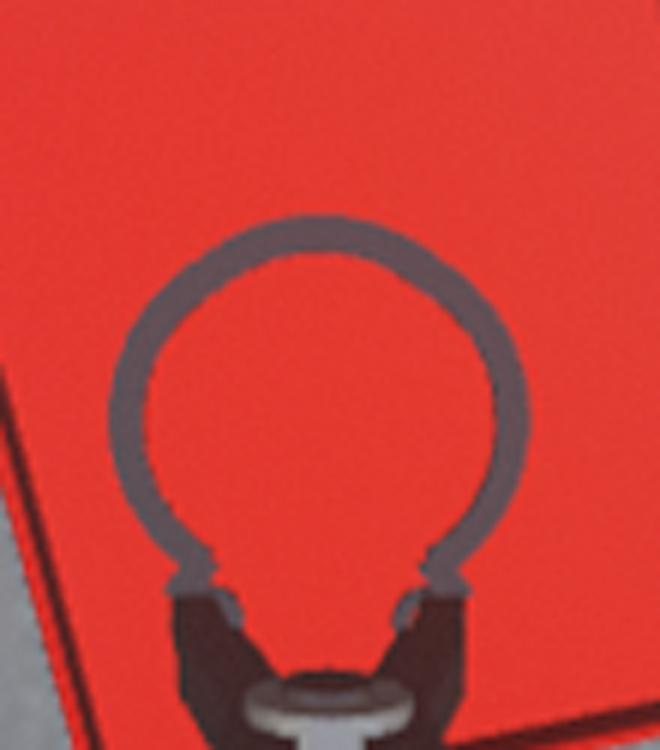

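View pics/c17.png

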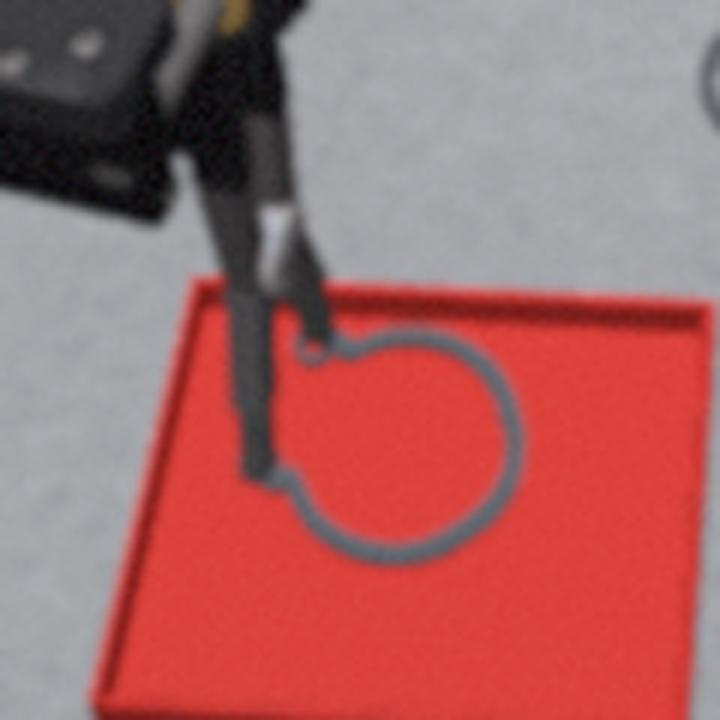

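View pics/c18.png

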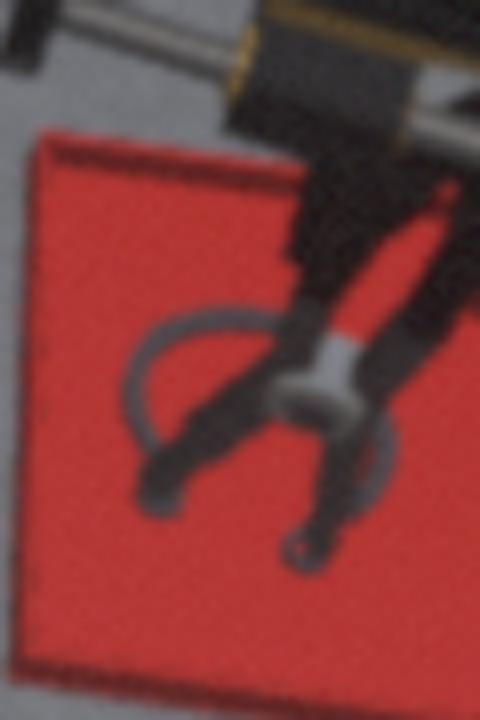

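```bash
python3 - <<'E'
from h import *
w=load('w10');d=load('d10');s=load('s10')
W=lambda x,y:((x+.5)/6-.5+260,(y+.5)/6-.5+130)
for nm,p in [('outer',(322,216)),('inner',(322,252))]:
  for z in (.014,.018,.022,.026,.030):
    q=atz(w,*W(*p),z); print(nm,z,q.round(4),(proj(d,q)[0]-[200,330]+.5)*6-.5,(proj(s,q)[0]-[430,250]+.5)*8-.5)
for z in (.024,.028): print('eyes lat',[atz(w,*W(*p),z).round(4) for p in [(190,610),(445,610)]], [atz(w,*W(*p),z).round(4) for p in [(147,415),(497,415)]])
D=lambda x,y:((x+.5)/6-.5+200,(y+.5)/6-.5+330)
S=lambda x,y:((x+.5)/8-.5+430,(y+.5)/8-.5+250)
print(tri((d,*D(312,349)),(s,*S(158,495))),tri((d,*D(258,478)),(s,*S(307,550))))
E
```

```text
outer 0.014 [0.4616 0.29   0.014 ] [516.3807802  493.56148649] [278.59886029 335.62969847]
outer 0.018 [0.4614 0.2901 0.018 ] [516.44200688 484.42282735] [283.35682915 326.6404515 ]
outer 0.022 [0.4611 0.2902 0.022 ] [516.50369899 475.21469657] [288.14840438 317.5877119 ]
outer 0.026 [0.4609 0.2902 0.026 ] [516.56586188 465.93629894] [292.9739433  308.47080459]
outer 0.03 [0.4606 0.2903 0.03  ] [516.62850095 456.58682707] [297.8338083  299.28904489]
inner 0.014 [0.4668 0.2892 0.014 ] [495.8272353  488.13560026] [273.60121872 354.45124227]
inner 0.018 [0.4665 0.2893 0.018 ] [496.08556417 479.06561956] [278.42318243 345.24817166]
inner 0.022 [0.4661 0.2894 0.022 ] [496.34586606 469.92636551] [283.27890855 335.98066303]
inner 0.026 [0.4658 0.2895 0.026 ] [496.60816367 460.71704144] [288.16875292 326.64803724]
inner 0.03 [0.4655 0.2896 0.03  ] [496.87248003 451.43683841] [293.09307639 317.24960555]
eyes lat [array([0.5153, 0.2619, 0.024 ]), array([0.521 , 0.2998, 0.024 ])] [array([0.4854, 0.2606, 0.024 ]), array([0.4929, 0.3112, 0.024 ])]
eyes lat [array([0.5143, 0.2624, 0.028 ]), array([0.5199, 0.2997, 0.028 ])] [array([0.4848, 0.2611, 0.028 ]), array([0.4922, 0.311 , 0.028 ])]
(array([0.51582018, 0.26482719, 0.02671224]), [0.0009784916428715118, 0.0009784916428714151]) (array([0.52028054, 0.29863585, 0.02386572]), [0.0015265101127062968, 0.0015265101127063644])
```

```bash
python3 -m inch '0 0 20 0 0 0 174;0 0 45 0 0 0 174;0 0 75 0 0 0 174;0 0 100 0 0 0 174;5 -20 110 0 0 0 174;15 -50 113 0 0 0 174;25 -85 115 0 0 0 174;35 -120 115 0 0 0 174'; python3 -m inch '10 -35 0 0 0 0 174;20 -72 0 0 0 0 174;30 -108 0 0 0 0 174;38 -140 0 0 0 0 174;43 -158 0 0 0 0 174;45 -167 0 0 0 0 174;45 -167 0 0 0 0 174;45 -167 0 0 0 0 174'; python3 - <<'E'
from h import *
print(read_state()['tool_pos'])
snap('wrist','w11');snap('scene','s11');snap('side','d11')
crop('w11',240,90,400,250,'c16',5);crop('d11',180,130,330,280,'c17',5);crop('s11',220,160,380,320,'c18',5)
E
```

```text
time: 13.35
tool_pos: [0.5539, 0.1617, 0.2828]
ee_rot: [[-0.001, 0.148, 0.989], [-0.001, 0.989, -0.148], [-1.0, -0.001, -0.001]]
contact_force: [0.8, 0.1, -2.6]
gripper_width: 0.0282
time: 14.35
tool_pos: [0.5986, -0.0011, 0.2834]
ee_rot: [[-0.0, 0.145, 0.989], [0.001, 0.989, -0.145], [-1.0, 0.001, -0.0]]
contact_force: [0.2, 0.2, -1.1]
gripper_width: 0.0282
[ 0.59858788 -0.00109387  0.28337214]
```

View pics/c16.png

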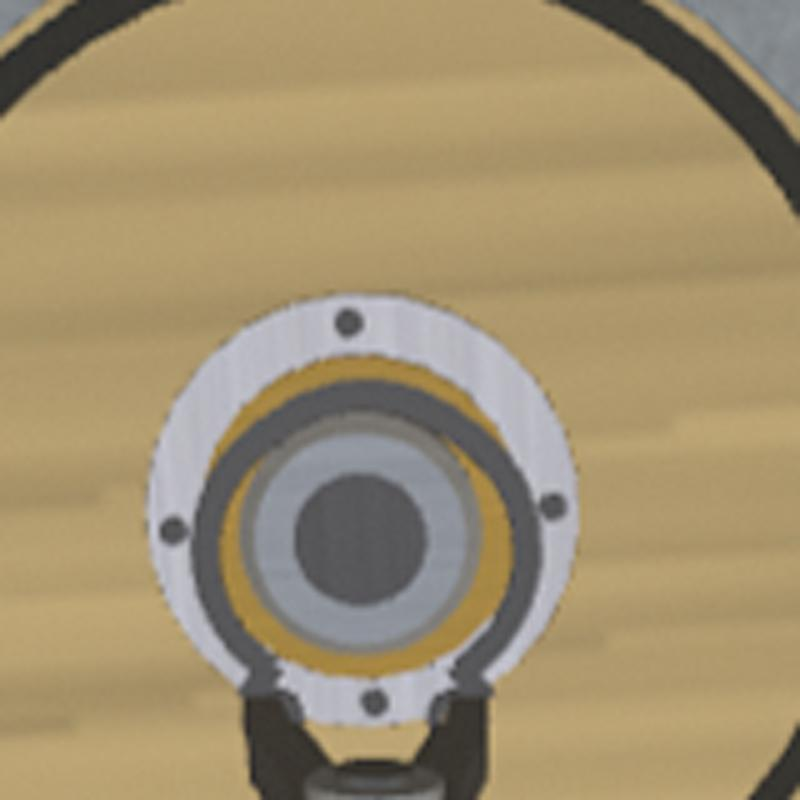

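View pics/c17.png

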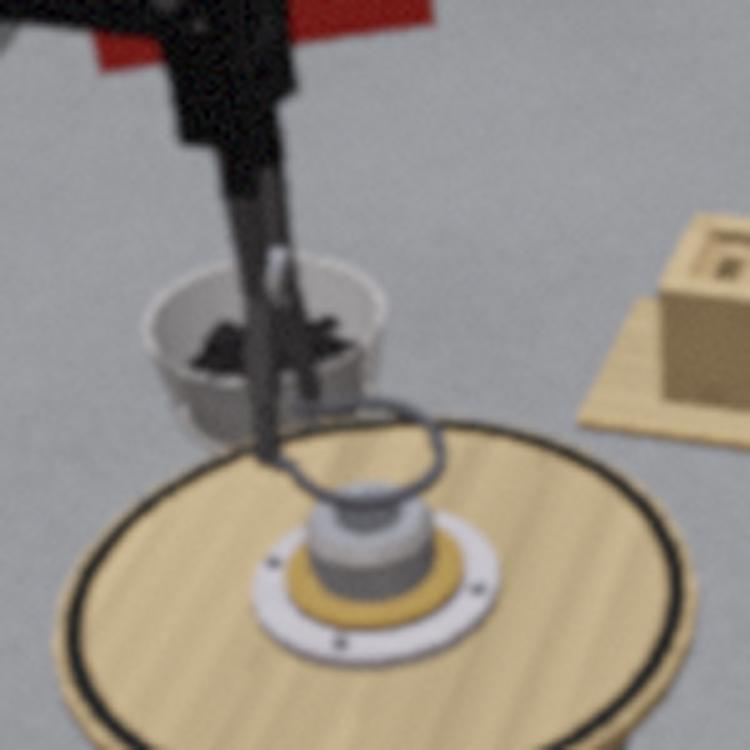

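View pics/c18.png

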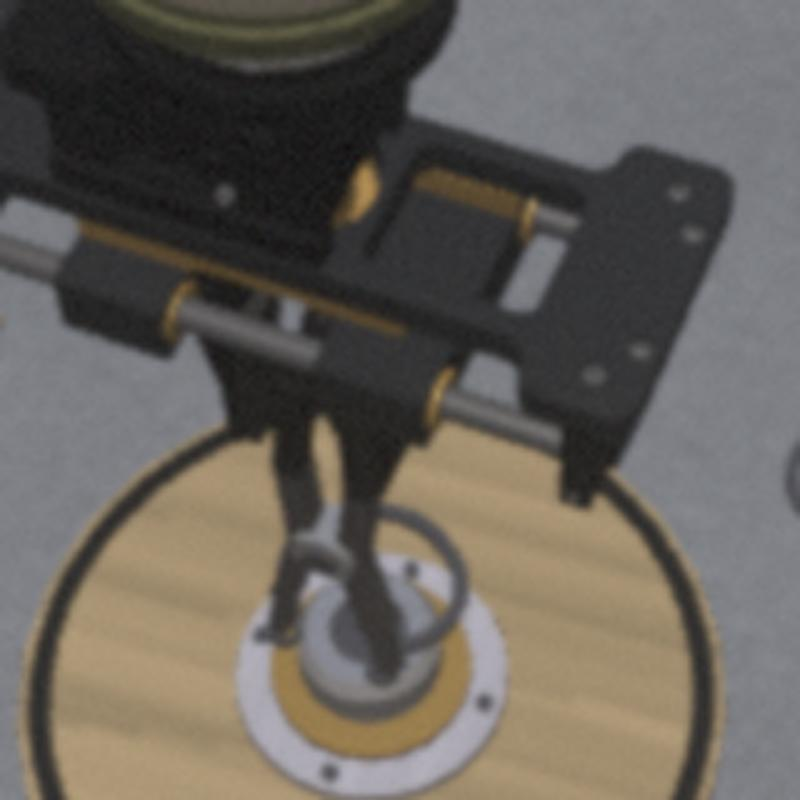

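```bash
python3 - <<'E'
from h import *
w=load('w11');d=load('d11');s=load('s11')
W=lambda x,y:(w,(x+.5)/5-.5+240,(y+.5)/5-.5+90)
D=lambda x,y:(d,(x+.5)/5-.5+180,(y+.5)/5-.5+130)
print('axis wrist', atz(*W(361,540),.108), 'washer', [atz(*W(*p),.088) for p in [(361,355),(205,500),(515,500)]])
ax=[atz(*W(*p),.083) for p in [(348,323),(375,702),(173,530),(553,507)]]; print('holes mean',np.mean(ax,0), np.linalg.norm(ax[0]-ax[1]),np.linalg.norm(ax[2]-ax[3]))
u=np.array([.989,-.146]);v=np.array([.146,.989])
for z in (.132,.136,.140):
  b=atz(*W(365,411),z); m=(atz(*W(222,545),z)+atz(*W(512,545),z))/2; l=np.linalg.norm(atz(*W(222,545),z)-atz(*W(512,545),z))
  e=(atz(*W(262,690),z)+atz(*W(472,690),z))/2
  print(z,'back',b,'axis should be',b[:2]+.0247*u,'latmid',m,'width',l, 'eyes',e, (proj(d,b)[0]-[180,130]+.5)*5-.5)
E
```

```text
axis wrist [ 0.57215659 -0.00205553  0.108     ] washer [array([0.53861555, 0.00272816, 0.088     ]), array([ 0.56250574, -0.03310228,  0.088     ]), array([0.57169665, 0.02954085, 0.088     ])]
holes mean [ 0.57162273 -0.00206116  0.083     ] 0.07893858605038939 0.07916183843697618
0.132 back [0.54611279 0.00293534 0.132     ] axis should be [ 0.57054109 -0.00067086] latmid [ 5.69499386e-01 -2.18548384e-04  1.32000000e-01] width 0.05196003952543382 eyes [ 0.59597401 -0.00419524  0.132     ] [429.33865926 472.82582543]
0.136 back [0.54579736 0.0030309  0.136     ] axis should be [ 0.57022566 -0.0005753 ] latmid [ 5.68868022e-01 -8.03806277e-05  1.36000000e-01] width 0.051258096614830155 eyes [ 0.59498499 -0.00400335  0.136     ] [429.24487163 463.892891  ]
0.14 back [0.54548193 0.00312646 0.14      ] axis should be [ 5.69910232e-01 -4.79740239e-04] latmid [5.68236658e-01 5.77871291e-05 1.40000000e-01] width 0.050556153704226434 eyes [ 0.59399597 -0.00381146  0.14      ] [429.15050659 454.90495969]
```

```bash
python3 -m inch '1.8 -1.4 -8 0 0 0 174;1.8 -1.4 -18 0 0 0 174;1.8 -1.4 -25 0 0 0 174;1.8 -1.4 -25 0 0 0 174'; python3 - <<'E'
from h import *
print(read_state()['tool_pos'])
snap('wrist','w12');snap('scene','s12');snap('side','d12')
crop('w12',240,90,400,250,'c16',5);crop('d12',210,190,290,270,'c17',9);crop('s12',250,250,340,340,'c18',8)
E
```

```text
time: 15.0
tool_pos: [0.6001, -0.004, 0.2576]
ee_rot: [[-0.001, 0.147, 0.989], [-0.0, 0.989, -0.147], [-1.0, -0.0, -0.001]]
contact_force: [-0.0, -0.1, -1.5]
gripper_width: 0.0281
[ 0.60009824 -0.00396552  0.25757661]
```

View pics/c16.png

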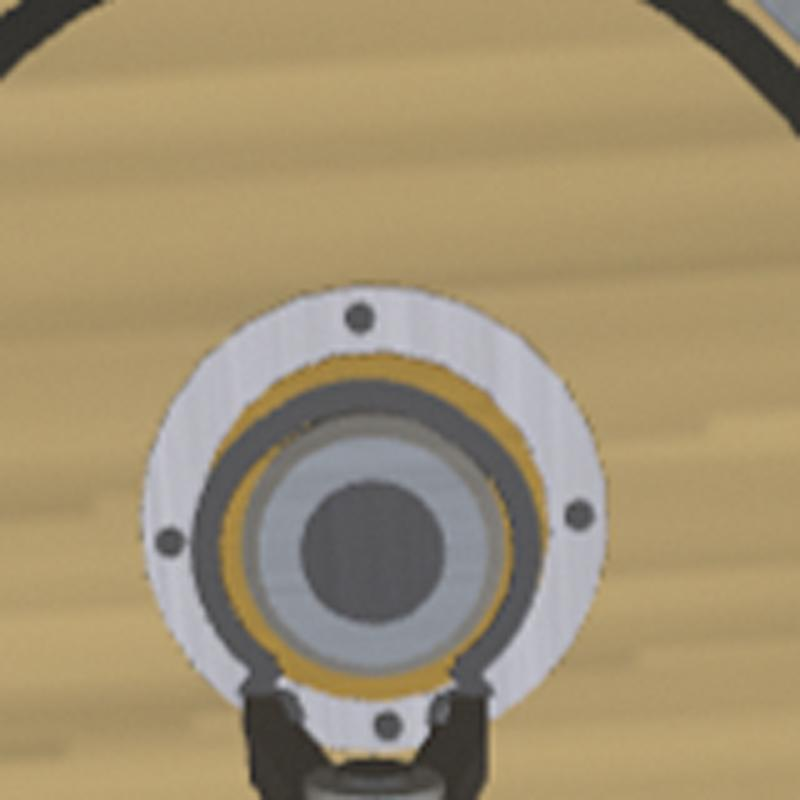

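View pics/c17.png

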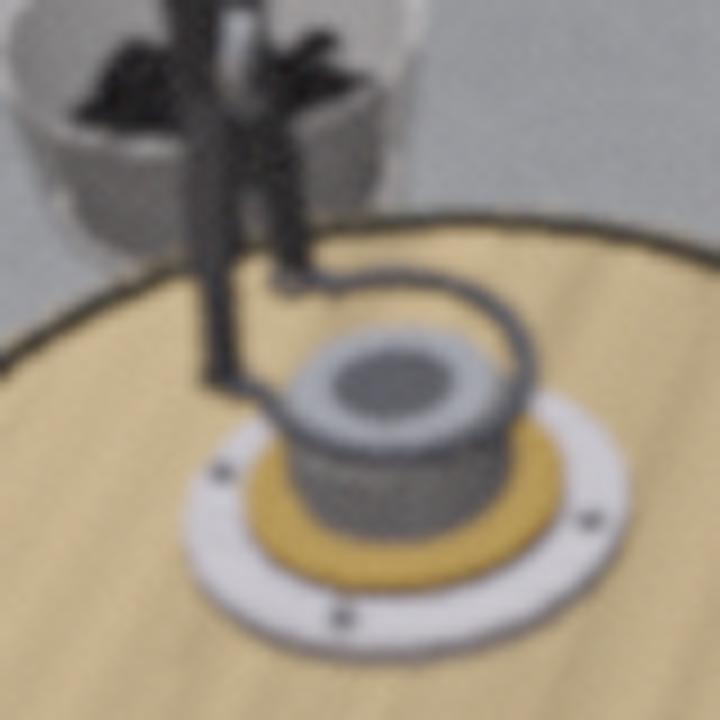

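View pics/c18.png

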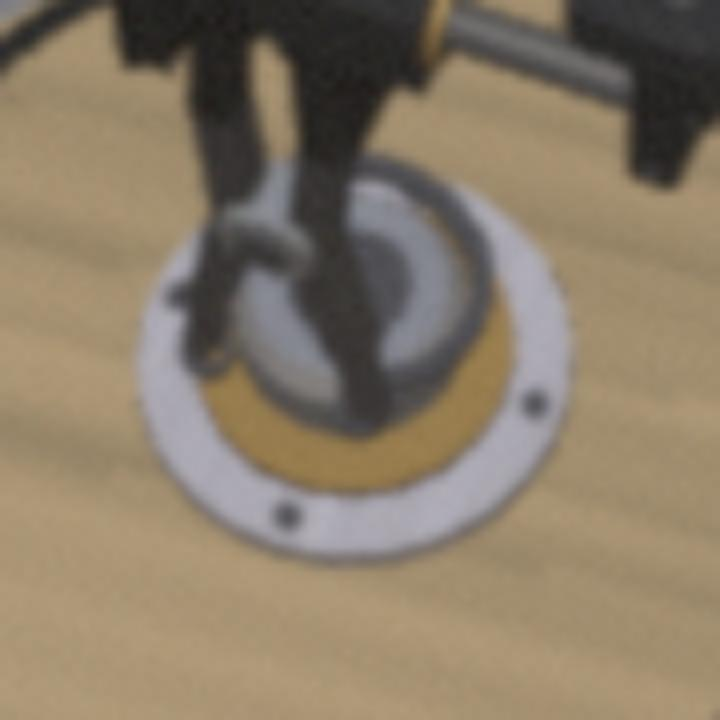

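```bash
python3 - <<'E'
from h import *
w=load('w12')
W=lambda x,y:(w,(x+.5)/5-.5+240,(y+.5)/5-.5+90)
a=atz(*W(373,551),.108); print('axis',a, atz(*W(258,553),.108)-atz(*W(490,553),.108))
ax=[atz(*W(*p),.083) for p in [(360,318),(388,726),(170,542),(580,515)]]; print('holes mean',np.mean(ax,0))
u=np.array([.989,-.147]);v=np.array([.147,.989])
for z in (.112,.115,.118):
  b=atz(*W(368,412),z); m=(atz(*W(222,545),z)+atz(*W(512,545),z))/2
  print(z,'back',b,'long dist back->axis',(a-b)[:2]@u,'lat m',(a-m)[:2]@v, (a-b)[:2]@v)
E
```

```text
axis [ 0.57178027 -0.00213862  0.108     ] [-0.00607703 -0.04092824  0.        ]
holes mean [ 0.57157787 -0.00201971  0.083     ]
0.112 back [0.54725355 0.00072855 0.112     ] long dist back->axis 0.02467839417452803 lat m 0.0010161583127551094 0.0007697933079535931
0.115 back [0.54701827 0.00079786 0.115     ] long dist back->axis 0.024921280230355308 lat m 0.0009796580266227856 0.0007358383114602642
0.118 back [0.54678298 0.00086716 0.118     ] long dist back->axis 0.025164166286182583 lat m 0.0009431577404904567 0.0007018833149669361
```

```bash
python3 -m inch '0.1 0.9 -2 0 0 0 174;0.1 0.9 -5 0 0 0 174;0.1 0.9 -8 0 0 0 174'; python3 -m inch '0 0 -2 0 0 0 174;0 0 -4 0 0 0 174'; python3 -m inch '0 0 -2 0 0 0 174;0 0 -4 0 0 0 174'
```

```text
time: 15.52
tool_pos: [0.6006, -0.0031, 0.2502]
ee_rot: [[-0.0, 0.147, 0.989], [0.0, 0.989, -0.147], [-1.0, 0.0, -0.0]]
contact_force: [-0.1, -0.3, -2.2]
gripper_width: 0.0283
time: 15.78
tool_pos: [0.6006, -0.0031, 0.2463]
ee_rot: [[-0.0, 0.147, 0.989], [0.0, 0.989, -0.147], [-1.0, 0.0, -0.0]]
contact_force: [-0.2, 0.6, -1.3]
gripper_width: 0.0284
time: 16.02
tool_pos: [0.6006, -0.0031, 0.2424]
ee_rot: [[0.0, 0.147, 0.989], [0.0, 0.989, -0.147], [-1.0, 0.0, 0.0]]
contact_force: [-0.1, 0.5, -2.3]
gripper_width: 0.0282
```

```bash
python3 -m inch '0 0 -2 0 0 0 174;0 0 -4 0 0 0 174'; python3 -m inch '0 0 -1 0 0 0 174;0 0 -2 0 0 0 174'; python3 - <<'E'
from h import *
snap('wrist','w13');snap('side','d13')
crop('w13',240,90,400,250,'c16',5);crop('d13',210,190,290,270,'c17',9)
E
```

```text
time: 16.27
tool_pos: [0.6006, -0.0031, 0.2383]
ee_rot: [[-0.0, 0.147, 0.989], [0.0, 0.989, -0.147], [-1.0, 0.0, -0.0]]
contact_force: [-0.2, -0.3, -1.0]
gripper_width: 0.0281
time: 16.52
tool_pos: [0.6006, -0.0031, 0.2364]
ee_rot: [[0.0, 0.147, 0.989], [0.0, 0.989, -0.147], [-1.0, 0.0, 0.0]]
contact_force: [-0.2, 0.2, -1.8]
gripper_width: 0.0281
```

View pics/c16.png

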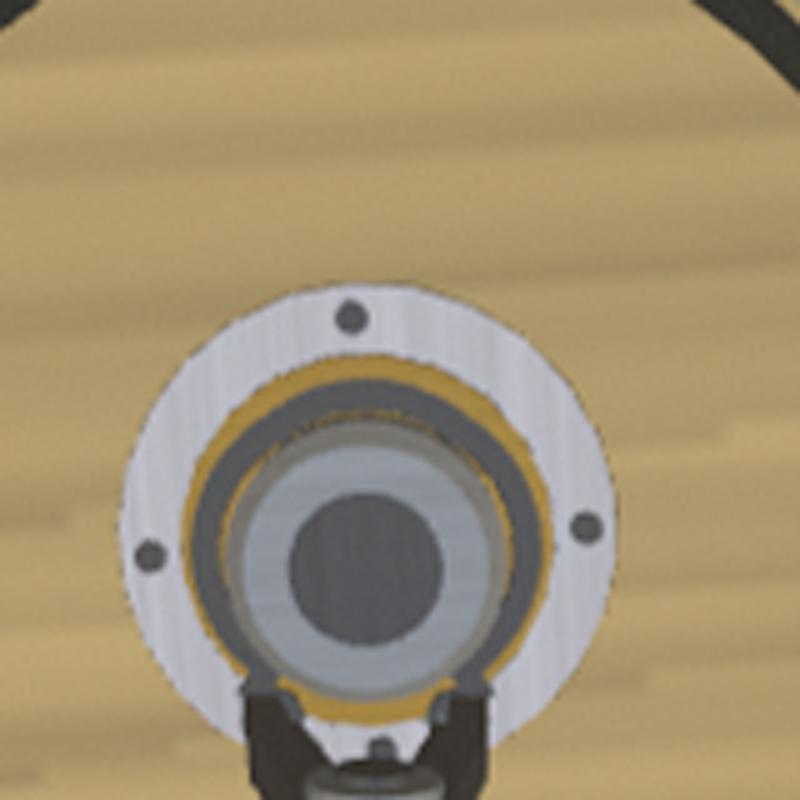

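View pics/c17.png

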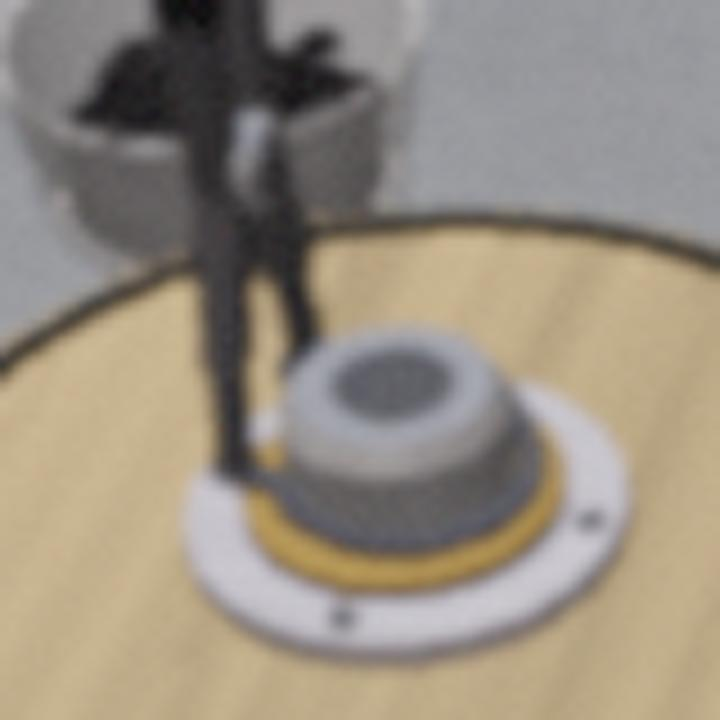

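```bash
python3 -m inch '0 0 -1 0 0 0 174;0 0 -1 0 0 0 174'; python3 -m inch '0 0 -0.8 0 0 0 174;0 0 -0.8 0 0 0 174'
```

```text
time: 16.88
tool_pos: [0.6006, -0.0031, 0.2354]
ee_rot: [[-0.0, 0.147, 0.989], [0.0, 0.989, -0.147], [-1.0, 0.0, -0.0]]
contact_force: [0.1, 0.4, -1.4]
gripper_width: 0.0278
time: 17.12
tool_pos: [0.6006, -0.0031, 0.2346]
ee_rot: [[-0.0, 0.147, 0.989], [0.0, 0.989, -0.147], [-1.0, 0.0, -0.0]]
contact_force: [-0.6, -0.0, -0.8]
gripper_width: 0.0282
```

```bash
python3 -m inch '0 0 -0.8 0 0 0 174;0 0 -0.8 0 0 0 174'; python3 -m inch '0 0 -0.7 0 0 0 174;0 0 -0.7 0 0 0 174'
```

```text
time: 17.38
tool_pos: [0.6006, -0.0031, 0.2338]
ee_rot: [[0.0, 0.147, 0.989], [0.0, 0.989, -0.147], [-1.0, 0.0, -0.0]]
contact_force: [-0.8, 0.1, -1.8]
gripper_width: 0.0282
time: 17.62
tool_pos: [0.6005, -0.0031, 0.2331]
ee_rot: [[-0.0, 0.147, 0.989], [0.0, 0.989, -0.147], [-1.0, 0.0, -0.0]]
contact_force: [0.1, -0.7, -1.6]
gripper_width: 0.0282
```

```bash
python3 -m inch '0 0 -0.7 0 0 0 174;0 0 -0.7 0 0 0 174'; python3 -m inch '0 0 -0.6 0 0 0 174;0 0 -0.6 0 0 0 174';  python3 -m inch '0 0 -0.5 0 0 0 174;0 0 -0.5 0 0 0 174'
```

```text
time: 17.88
tool_pos: [0.6006, -0.0031, 0.2324]
ee_rot: [[-0.0, 0.147, 0.989], [0.0, 0.989, -0.147], [-1.0, 0.0, -0.0]]
contact_force: [1.2, -0.4, -2.0]
gripper_width: 0.0282
time: 18.12
tool_pos: [0.6006, -0.0031, 0.2318]
ee_rot: [[-0.0, 0.147, 0.989], [0.0, 0.989, -0.147], [-1.0, 0.0, -0.0]]
contact_force: [-0.5, 0.3, -1.8]
gripper_width: 0.0282
time: 18.38
tool_pos: [0.6006, -0.0031, 0.2313]
ee_rot: [[-0.0, 0.147, 0.989], [0.0, 0.989, -0.147], [-1.0, 0.0, -0.0]]
contact_force: [-0.3, -0.6, -1.3]
gripper_width: 0.0282
```

```bash
python3 -m inch '0 0 -0.7 0 0 0 174;0 0 -0.7 0 0 0 174'; python3 - <<'E'
from h import *
snap('wrist','w14');snap('side','d14')
crop('w14',270,140,350,240,'c16',7);crop('d14',210,190,290,270,'c17',9)
E
```

```text
time: 18.62
tool_pos: [0.6006, -0.0031, 0.2306]
ee_rot: [[-0.0, 0.147, 0.989], [0.0, 0.989, -0.147], [-1.0, 0.0, -0.0]]
contact_force: [-0.5, -1.3, -1.7]
gripper_width: 0.0284
```

View pics/c16.png

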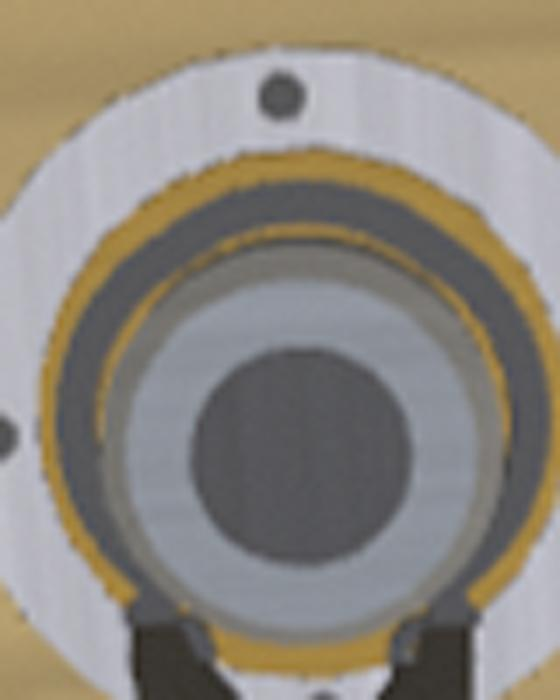

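View pics/c17.png

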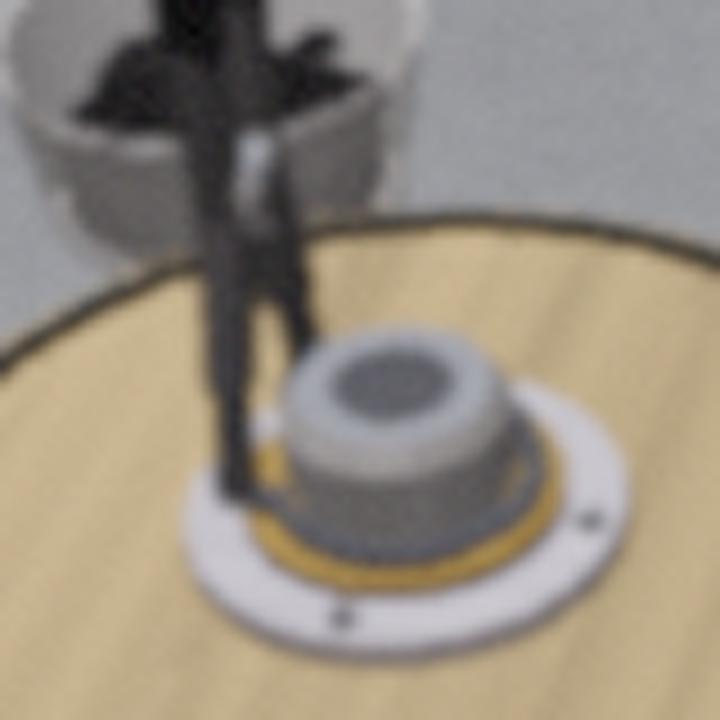

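```bash
python3 -m inch '0 0 -0.7 0 0 0 174;0 0 -0.7 0 0 0 174'; python3 -m inch '0 0 -0.6 0 0 0 174;0 0 -0.6 0 0 0 174';  python3 -m inch '0 0 -0.5 0 0 0 174;0 0 -0.5 0 0 0 174'
```

```text
time: 18.98
tool_pos: [0.6005, -0.0031, 0.2299]
ee_rot: [[-0.0, 0.147, 0.989], [0.0, 0.989, -0.147], [-1.0, 0.0, -0.0]]
contact_force: [-0.2, 0.4, -1.1]
gripper_width: 0.0283
time: 19.23
tool_pos: [0.6006, -0.0031, 0.2293]
ee_rot: [[-0.0, 0.147, 0.989], [0.0, 0.989, -0.147], [-1.0, 0.0, -0.0]]
contact_force: [0.2, -0.1, -1.3]
gripper_width: 0.0279
time: 19.48
tool_pos: [0.6006, -0.0031, 0.2288]
ee_rot: [[-0.0, 0.147, 0.989], [0.0, 0.989, -0.147], [-1.0, 0.0, -0.0]]
contact_force: [-0.7, -0.5, -2.0]
gripper_width: 0.0279
```

```bash
python3 -m inch '0 0 -0.7 0 0 0 174;0 0 -0.7 0 0 0 174'; python3 -m inch '0 0 -0.6 0 0 0 174;0 0 -0.6 0 0 0 174';  python3 -m inch '0 0 -0.5 0 0 0 174;0 0 -0.5 0 0 0 174'
```

```text
time: 19.73
tool_pos: [0.6006, -0.0031, 0.2283]
ee_rot: [[0.0, 0.147, 0.989], [0.0, 0.989, -0.147], [-1.0, 0.0, 0.0]]
contact_force: [0.2, -0.1, -0.2]
gripper_width: 0.028
time: 19.98
tool_pos: [0.6008, -0.0032, 0.2279]
ee_rot: [[0.001, 0.147, 0.989], [0.0, 0.989, -0.147], [-1.0, 0.0, 0.001]]
contact_force: [0.3, -0.4, 2.4]
gripper_width: 0.0281
time: 20.23
tool_pos: [0.6009, -0.0032, 0.2276]
ee_rot: [[0.001, 0.147, 0.989], [0.0, 0.989, -0.147], [-1.0, 0.0, 0.001]]
contact_force: [-0.0, -0.2, 5.6]
gripper_width: 0.0278
```

```bash
python3 - <<'E'
from h import *
snap('wrist','w15');snap('side','d15');snap('scene','s15')
crop('w15',270,140,350,240,'c16',7);crop('d15',210,190,290,270,'c17',9);crop('s15',250,250,340,340,'c18',8)
E
```

```text
(no output)
```

View pics/c16.png

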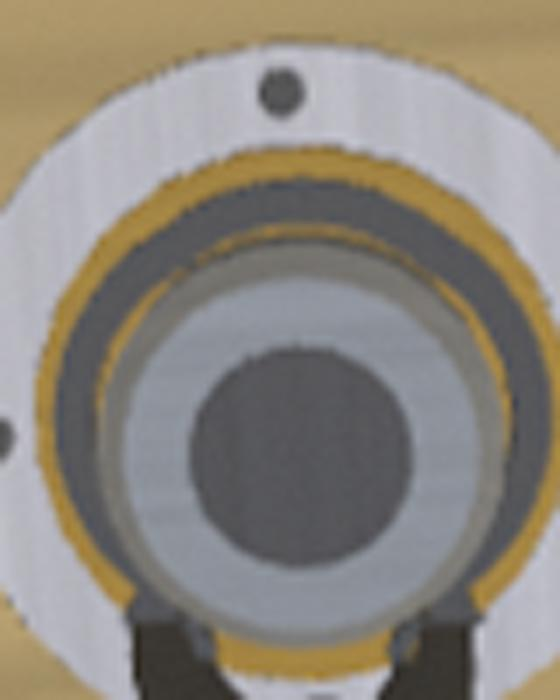

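View pics/c17.png

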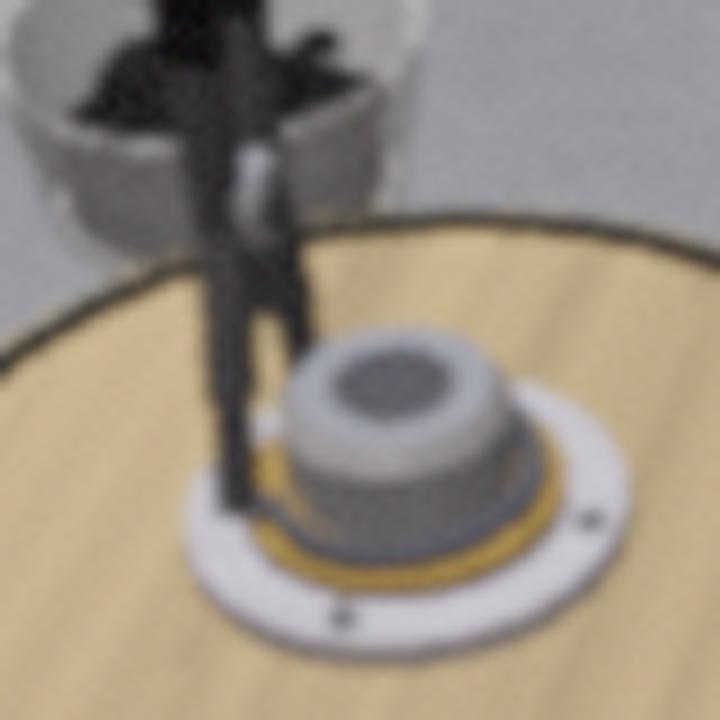

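View pics/c18.png

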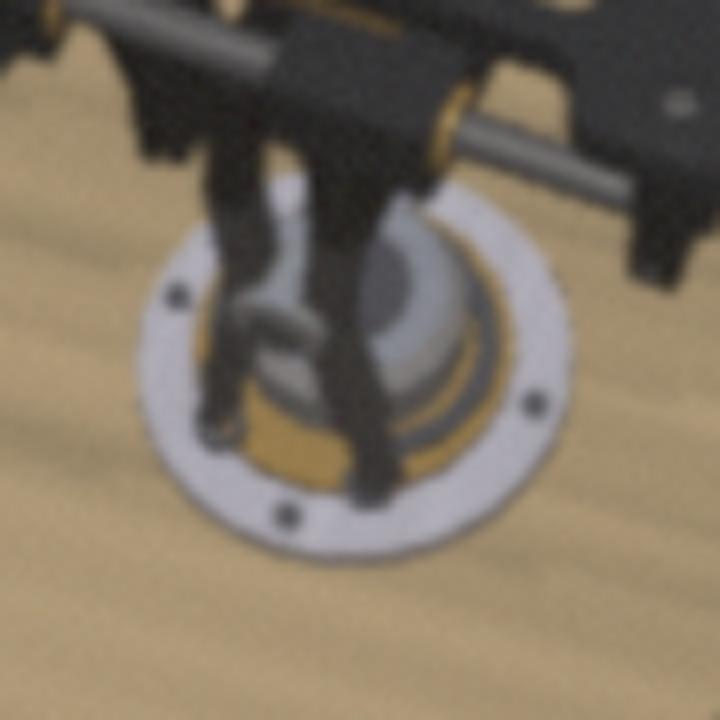

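```bash
python3 -m inch '0.3 0 -0.2 0 0 0 169;0.5 -0.1 -0.4 0 0 0 164;0.5 -0.1 -0.4 0 0 0 164'
```

```text
time: 20.75
tool_pos: [0.6016, -0.0028, 0.2275]
ee_rot: [[0.002, 0.147, 0.989], [0.001, 0.989, -0.147], [-1.0, 0.001, 0.001]]
contact_force: [0.3, 0.5, 7.0]
gripper_width: 0.0316
```

```bash
python3 -m inch '0.3 0 -0.2 0 0 0 159;0.6 -0.1 -0.4 0 0 0 152;0.6 -0.1 -0.4 0 0 0 152'; python3 - <<'E'
from h import *
snap('wrist','w16')
crop('w16',270,140,350,240,'c16',7)
E
```

```text
time: 21.12
tool_pos: [0.6024, -0.0024, 0.2275]
ee_rot: [[0.002, 0.147, 0.989], [0.001, 0.989, -0.147], [-1.0, 0.002, 0.002]]
contact_force: [0.7, 1.9, 7.9]
gripper_width: 0.0353
```

View pics/c16.png

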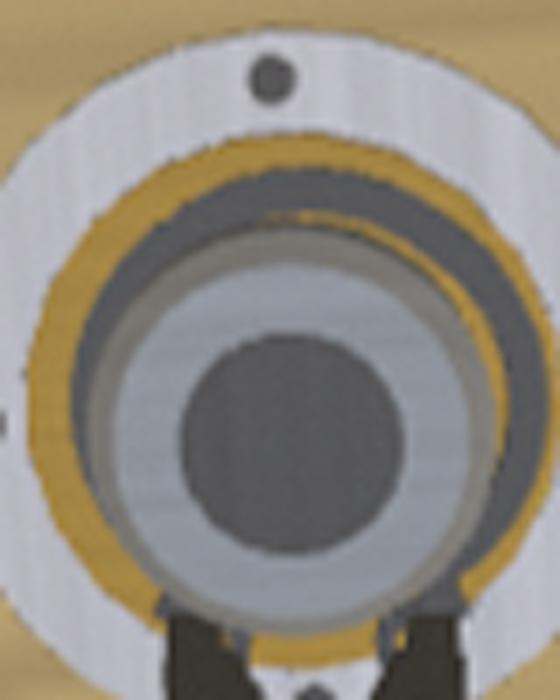

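```bash
python3 -m inch '0.3 -0.6 -0.1 0 0 0 147;0.6 -1.2 -0.3 0 0 0 140;0.6 -1.2 -0.3 0 0 0 140'; python3 - <<'E'
from h import *
snap('wrist','w17')
crop('w17',270,140,350,240,'c16',7)
E
```

```text
time: 21.55
tool_pos: [0.6031, -0.0038, 0.2273]
ee_rot: [[0.002, 0.147, 0.989], [0.001, 0.989, -0.147], [-1.0, 0.002, 0.002]]
contact_force: [-0.2, 0.9, 9.4]
gripper_width: 0.0394
```

View pics/c16.png

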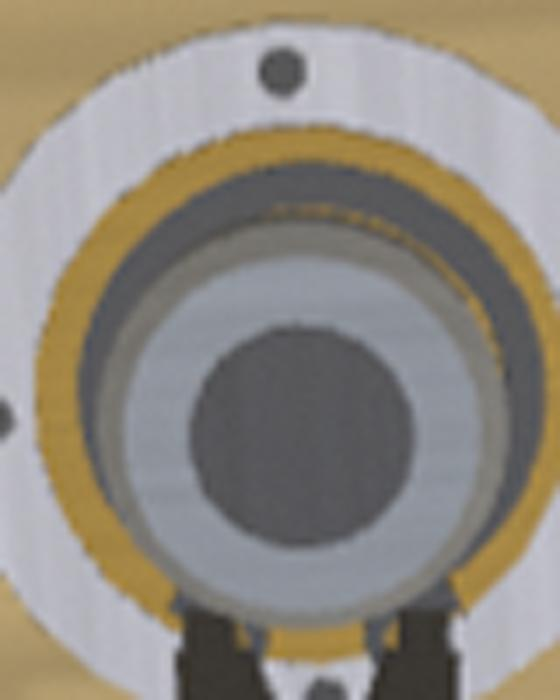

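```bash
python3 -m inch '0.4 -0.4 0.1 0 0 0 134;0.8 -0.7 0.1 0 0 0 127;0.8 -0.7 0.1 0 0 0 127'; python3 - <<'E'
from h import *
snap('wrist','w18')
crop('w18',270,140,350,240,'c16',7)
E
```

```text
time: 21.98
tool_pos: [0.6036, -0.0047, 0.2271]
ee_rot: [[0.002, 0.147, 0.989], [0.001, 0.989, -0.147], [-1.0, 0.001, 0.002]]
contact_force: [-0.2, 0.1, 8.2]
gripper_width: 0.0437
```

View pics/c16.png

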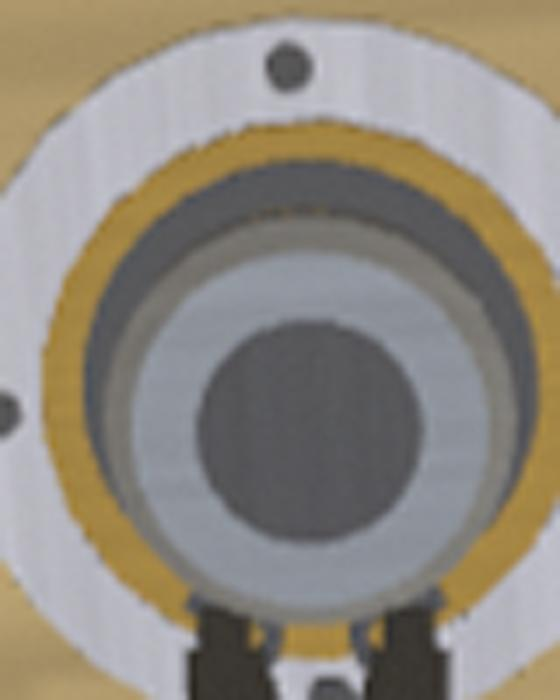

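Both arms are drawing in under the post's edge evenly. Continuing.

```bash
python3 -m inch '0.3 -0.1 0 0 0 0 121;0.7 -0.1 0 0 0 0 113;0.7 -0.1 0 0 0 0 113'; python3 -m inch '0.2 0 0 0 0 0 106;0.3 0 0 0 0 0 99;0.3 0 0 0 0 0 95;0.3 0 0 0 0 0 95'; python3 - <<'E'
from h import *
snap('wrist','w19')
crop('w19',270,140,350,240,'c16',7)
E
```

```text
time: 22.4
tool_pos: [0.6041, -0.0046, 0.2267]
ee_rot: [[0.001, 0.147, 0.989], [0.001, 0.989, -0.147], [-1.0, 0.001, 0.001]]
contact_force: [0.4, 1.6, 6.1]
gripper_width: 0.0484
time: 22.9
tool_pos: [0.6041, -0.0052, 0.226]
ee_rot: [[-0.0, 0.147, 0.989], [0.0, 0.989, -0.147], [-1.0, 0.0, -0.0]]
contact_force: [0.1, 2.1, 3.7]
gripper_width: 0.0545
```

View pics/c16.png

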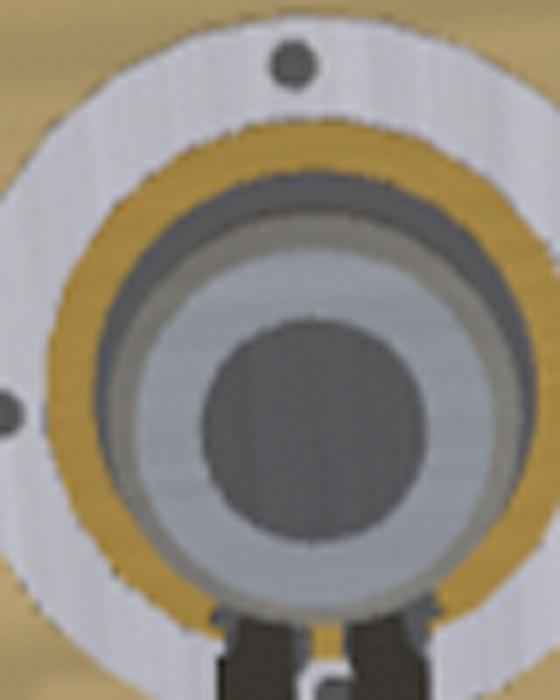

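```bash
python3 -m inch '0 0 2 0 0 0 95;0 0 4 0 0 0 95;0 0 6 0 0 0 95'; python3 - <<'E'
from h import *
snap('wrist','w20');snap('side','d20')
crop('w20',270,130,350,240,'c16',7);crop('d20',210,190,290,270,'c17',9)
E
```

```text
time: 23.32
tool_pos: [0.6038, -0.0057, 0.2318]
ee_rot: [[-0.001, 0.148, 0.989], [-0.001, 0.989, -0.148], [-1.0, -0.001, -0.001]]
contact_force: [-0.2, -0.6, -1.5]
gripper_width: 0.0551
```

View pics/c16.png

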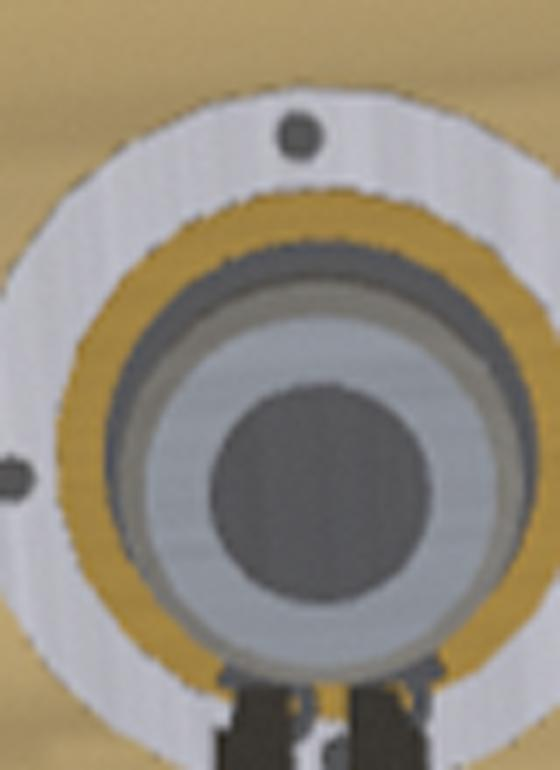

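View pics/c17.png

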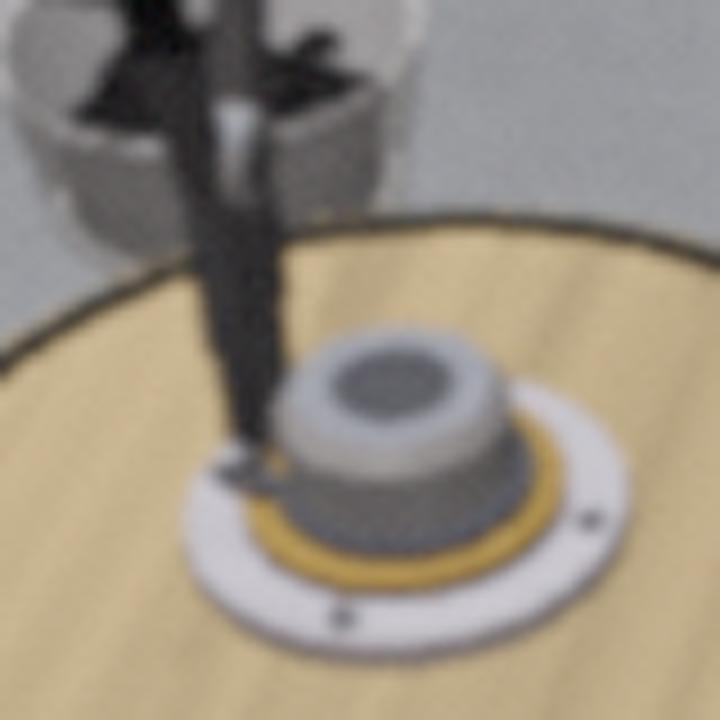

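```bash
python3 -m inch '0 0 10 0 0 0 99;0 0 25 0 0 0 99;0 0 40 0 0 0 99;0 0 45 0 0 0 99'; python3 - <<'E'
from h import *
snap('wrist','w21');snap('side','d21');snap('scene','s21')
crop('w21',270,110,350,240,'c16',6);crop('d21',210,190,290,270,'c17',9);crop('s21',250,250,340,340,'c18',8)
E
```

```text
time: 23.92
tool_pos: [0.6046, -0.0053, 0.2789]
ee_rot: [[0.002, 0.147, 0.989], [0.0, 0.989, -0.147], [-1.0, 0.001, 0.002]]
contact_force: [-0.4, 0.3, -1.3]
gripper_width: 0.0533
```

View pics/c16.png

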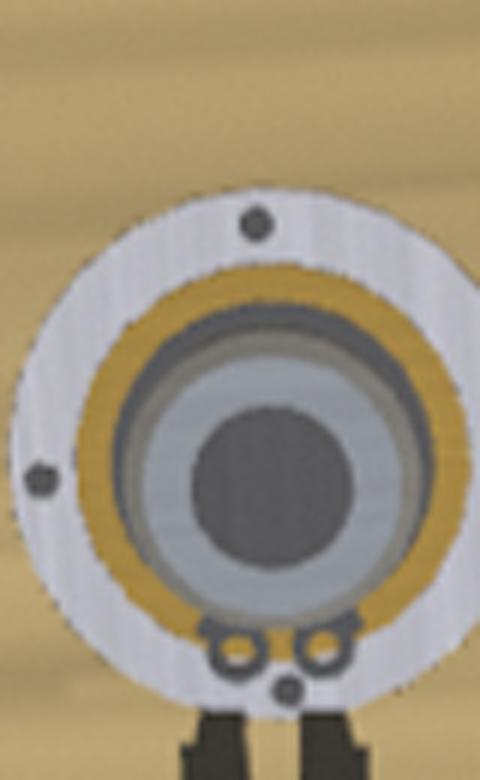

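View pics/c17.png

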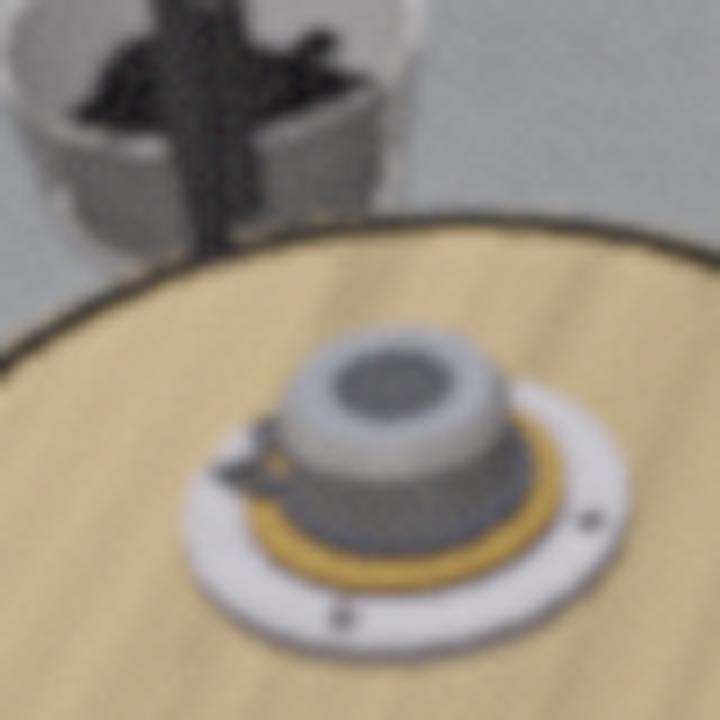

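View pics/c18.png

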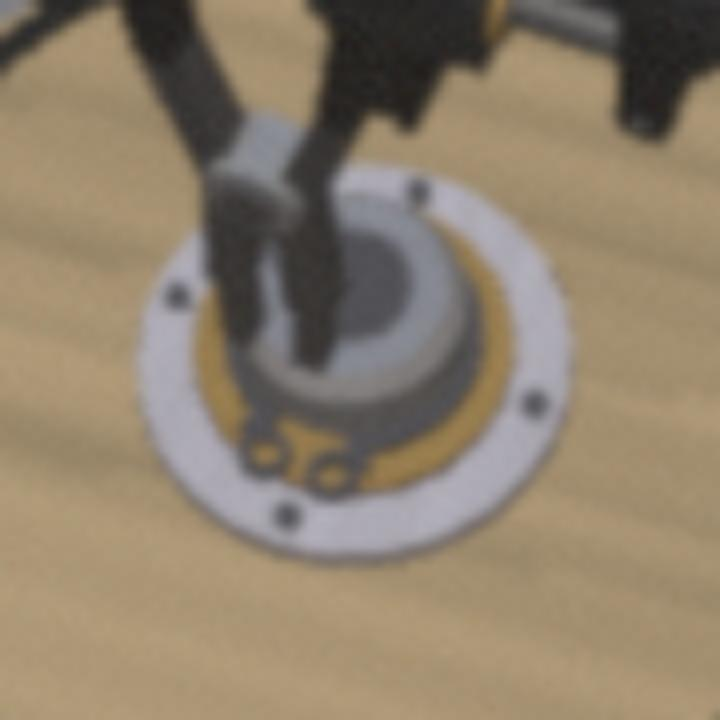

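```bash
python3 -m inch '-13 -25 4 0 0 0.005 98;-35 -67 4 0 0 0.01 98;-58 -112 4 0 0 0.02 98;-82 -157 4 0 0 0.03 98;-105 -202 2 0 0 0.041 98;-125 -240 0 0 0 0.041 98;-133 -256 -8 0 0 0.041 98;-133 -256 -8 0 0 0.041 98';  python3 - <<'E'
from h import *
print(read_state()['tool_pos'])
snap('wrist','w22');snap('side','d22');snap('scene','s22')
crop('w22',260,150,380,270,'c16',6);crop('d22',295,120,355,225,'c17',7);crop('s22',130,120,230,280,'c18',5)
E
```

```text
time: 25.08
tool_pos: [0.4704, -0.2615, 0.2681]
ee_rot: [[-0.002, 0.108, 0.994], [0.001, 0.994, -0.108], [-1.0, 0.0, -0.002]]
contact_force: [-0.0, -0.8, -0.4]
gripper_width: 0.0538
[ 0.47042896 -0.26151632  0.26811875]
```

View pics/c16.png

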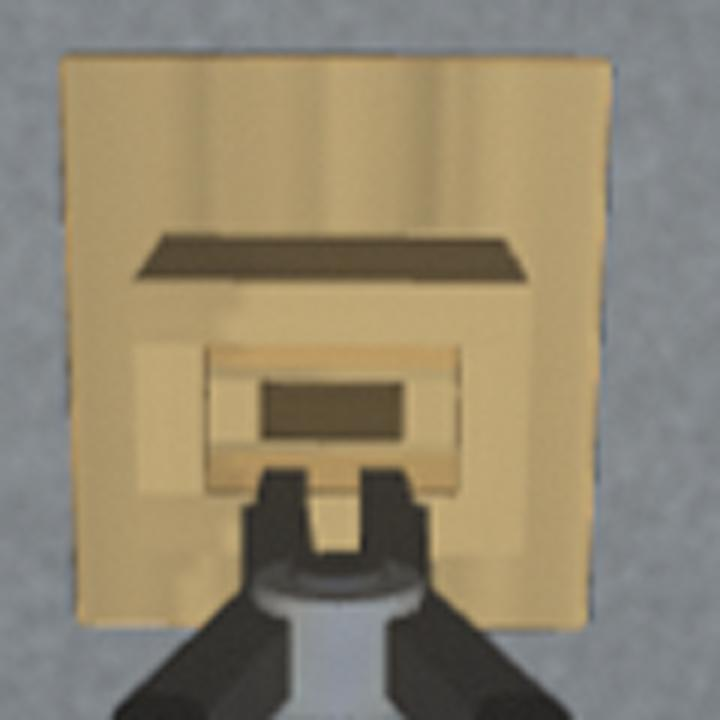

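View pics/c17.png

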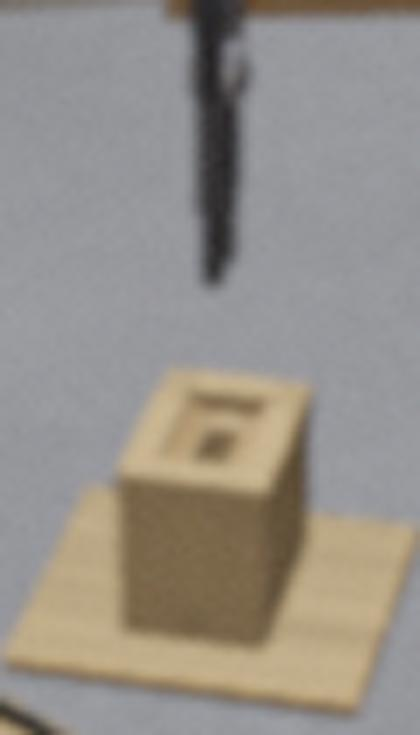

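View pics/c18.png

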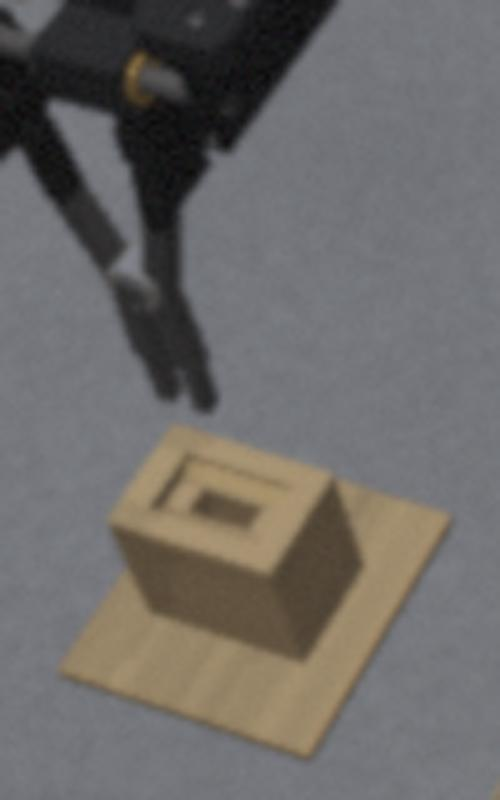

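```bash
python3 - <<'E'
from h import *
S=lambda s,x,y:(s,(x+.5)/5-.5+130,(y+.5)/5-.5+120)
D=lambda d,x,y:(d,(x+.5)/7-.5+295,(y+.5)/7-.5+120)
s3,d3,s4,d4=load('s3'),load('d3'),load('s22'),load('d22')
print(tri(S(s3,202,418),D(d3,210,302)));print(tri(S(s4,205,409),D(d4,212,284)))
# pocket opening (dark throat, z~.062?) and mouth
w=load('w22');W=lambda x,y:(w,(x+.5)/6-.5+260,(y+.5)/6-.5+150)
for z in (.06,.065,.07): print([atz(*W(*p),z).round(4) for p in [(261,381),(404,381),(404,439),(261,439)]], 'mouth',np.mean([atz(*W(*p),z) for p in [(206,346),(459,346),(459,493),(206,493)]],0))
print('scene throat',tri(S(s4,225,508),D(d4,215,447)))
print('tips wrist',[atz(*W(*p),.125) for p in [(283,470),(385,470)]],[atz(load('w3'),(x+.5)/6-.5+260,(482.5)/6-.5+150,.1185) for x in (280,380)])
E
```

```text
(array([ 0.4710904 , -0.25624363,  0.12079386]), [0.0012601439574576874, 0.001260143957457768])
(array([ 0.47073393, -0.25373349,  0.12773886]), [0.0003658220017749575, 0.00036582200177506444])
[array([ 0.4646, -0.2757,  0.06  ]), array([ 0.4674, -0.2501,  0.06  ]), array([ 0.4781, -0.2512,  0.06  ]), array([ 0.4752, -0.277 ,  0.06  ])] mouth [ 0.47319245 -0.26372913  0.06      ]
[array([ 0.4636, -0.2754,  0.065 ]), array([ 0.4664, -0.2502,  0.065 ]), array([ 0.4769, -0.2512,  0.065 ]), array([ 0.4741, -0.2767,  0.065 ])] mouth [ 0.47207677 -0.26358033  0.065     ]
[array([ 0.4626, -0.2751,  0.07  ]), array([ 0.4653, -0.2502,  0.07  ]), array([ 0.4757, -0.2513,  0.07  ]), array([ 0.473 , -0.2763,  0.07  ])] mouth [ 0.47096108 -0.26343153  0.07      ]
scene throat (array([ 0.47070067, -0.2622386 ,  0.06388324]), [0.0007456968507820812, 0.0007456968507820651])
tips wrist [array([ 0.4654192 , -0.26995188,  0.125     ]), array([ 0.46706109, -0.25485715,  0.125     ])] [array([ 0.46834541, -0.27075497,  0.1185    ]), array([ 0.46991414, -0.25593276,  0.1185    ])]
```

```bash
python3 -m inch '1.5 -1 -20 0 0 0 98;1.5 -1 -40 0 0 0 98;1.5 -1 -50 0 0 0 98;1.5 -1 -50 0 0 0 98';  python3 - <<'E'
from h import *
print(read_state()['tool_pos'])
snap('wrist','w23');snap('side','d23');snap('scene','s23')
crop('w23',260,150,380,270,'c16',6);crop('d23',295,120,355,225,'c17',7);crop('s23',130,160,230,260,'c18',7)
E
```

```text
time: 25.72
tool_pos: [0.4729, -0.2614, 0.2188]
ee_rot: [[-0.001, 0.105, 0.994], [0.0, 0.994, -0.105], [-1.0, 0.0, -0.001]]
contact_force: [0.4, 0.1, -1.5]
gripper_width: 0.054
[ 0.47287055 -0.26142803  0.2187799 ]
```

View pics/c16.png

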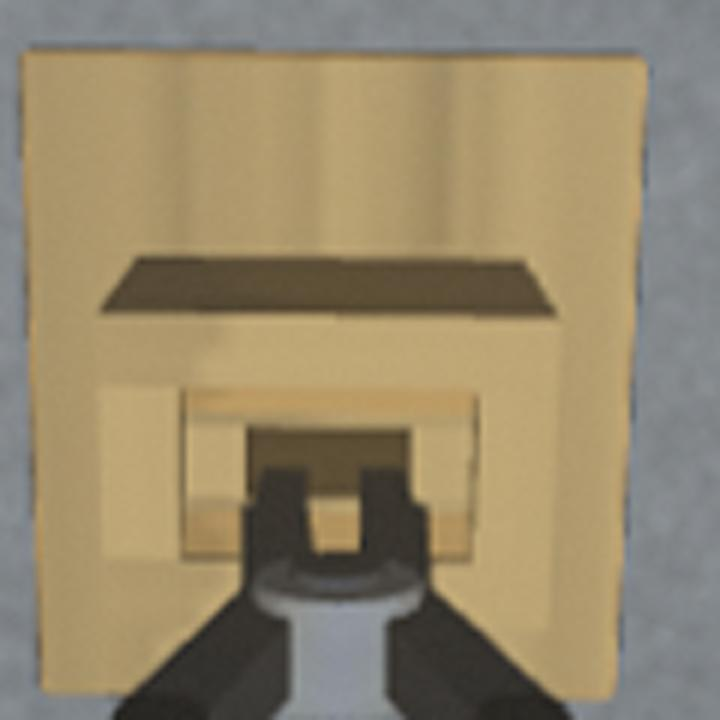

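View pics/c17.png

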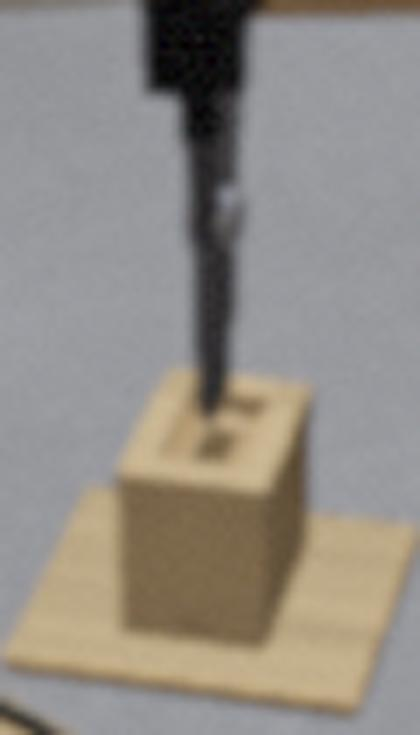

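View pics/c18.png

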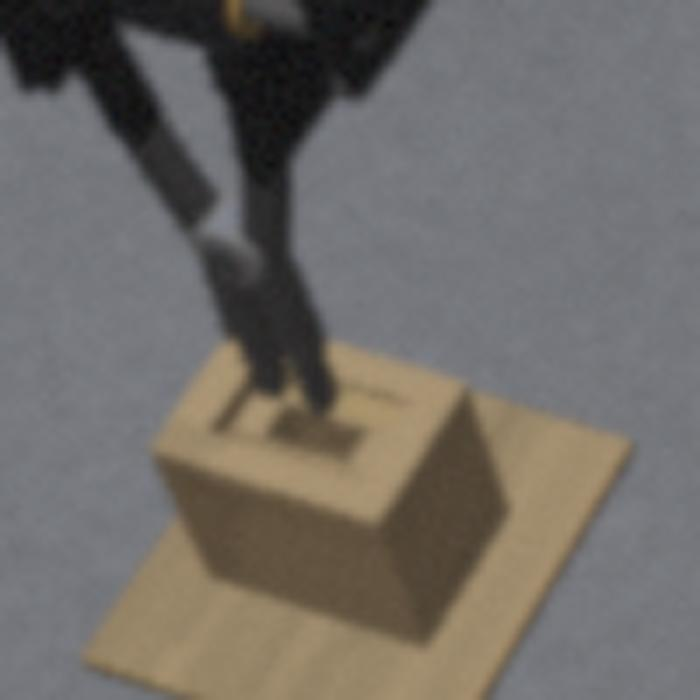

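```bash
python3 -m inch '-0.3 -0.8 -8 0 0 0 98;-0.3 -0.8 -16 0 0 0 98;-0.3 -0.8 -22 0 0 0 98'; python3 -m inch '0 0 -8 0 0 0 98;0 0 -16 0 0 0 98'
```

```text
time: 26.25
tool_pos: [0.4721, -0.263, 0.1963]
ee_rot: [[-0.001, 0.107, 0.994], [0.0, 0.994, -0.107], [-1.0, 0.0, -0.001]]
contact_force: [0.4, 0.3, -1.4]
gripper_width: 0.0535
time: 26.5
tool_pos: [0.4722, -0.2631, 0.1805]
ee_rot: [[-0.0, 0.107, 0.994], [0.0, 0.994, -0.107], [-1.0, 0.0, -0.0]]
contact_force: [0.2, -0.5, -1.0]
gripper_width: 0.0536
```

Sliding in freely. Floor contact is expected near z = 0.151.

```bash
python3 -m inch '0 0 -8 0 0 0 98;0 0 -16 0 0 0 98;0 0 -22 0 0 0 98;0 0 -25 0 0 0 98'; python3 -m inch '0 0 -2 0 0 0 97;0 0 -3.5 0 0 0 97;0 0 -3.5 0 0 0 97'
```

```text
time: 27.0
tool_pos: [0.4722, -0.263, 0.1557]
ee_rot: [[-0.0, 0.107, 0.994], [0.0, 0.994, -0.107], [-1.0, 0.0, -0.0]]
contact_force: [-0.3, -0.7, -1.4]
gripper_width: 0.0538
time: 27.38
tool_pos: [0.4723, -0.2631, 0.1526]
ee_rot: [[0.0, 0.107, 0.994], [0.0, 0.994, -0.107], [-1.0, 0.0, 0.0]]
contact_force: [-0.0, 0.6, -1.4]
gripper_width: 0.0542
```

```bash
python3 -m inch '0 0 -1 0 0 0 97;0 0 -1 0 0 0 97'; python3 -m inch '0 0 -0.8 0 0 0 97;0 0 -0.8 0 0 0 97'
```

```text
time: 27.62
tool_pos: [0.4723, -0.2631, 0.1516]
ee_rot: [[-0.0, 0.107, 0.994], [0.0, 0.994, -0.107], [-1.0, 0.0, -0.0]]
contact_force: [0.3, -1.1, -1.7]
gripper_width: 0.0545
time: 27.88
tool_pos: [0.4724, -0.2631, 0.1509]
ee_rot: [[0.0, 0.107, 0.994], [-0.0, 0.994, -0.107], [-1.0, 0.0, 0.0]]
contact_force: [0.3, 0.4, -0.5]
gripper_width: 0.0542
```

Floor just felt. Release gently.

```bash
python3 -m inch '0 0 -0.3 0 0 0 92;0 0 -0.3 0 0 0 84;0 0 -0.3 0 0 0 70;0 0 -0.3 0 0 0 50;0 0 -0.3 0 0 0 25;0 0 -0.3 0 0 0 25'; python3 -m inch '0 0 10 0 0 0 25;0 0 30 0 0 0 25;0 0 60 0 0 0 25;0 0 90 0 0 0 25;0 0 120 0 0 0 25;0 0 120 0 0 0 25'; python3 - <<'E'
from h import *
snap('wrist','w24');snap('side','d24');snap('scene','s24')
crop('w24',260,150,380,270,'c16',6);crop('d24',180,110,370,310,'c17',4);crop('s24',120,150,370,370,'c18',3)
E
```

```text
time: 28.62
tool_pos: [0.4723, -0.2631, 0.1505]
ee_rot: [[-0.0, 0.107, 0.994], [0.0, 0.994, -0.107], [-1.0, 0.0, -0.0]]
contact_force: [0.4, -0.7, -0.4]
gripper_width: 0.0769
time: 29.38
tool_pos: [0.4732, -0.2637, 0.2734]
ee_rot: [[0.004, 0.107, 0.994], [-0.001, 0.994, -0.107], [-1.0, -0.001, 0.004]]
contact_force: [0.5, -0.7, -0.8]
gripper_width: 0.0785
```

View pics/c16.png

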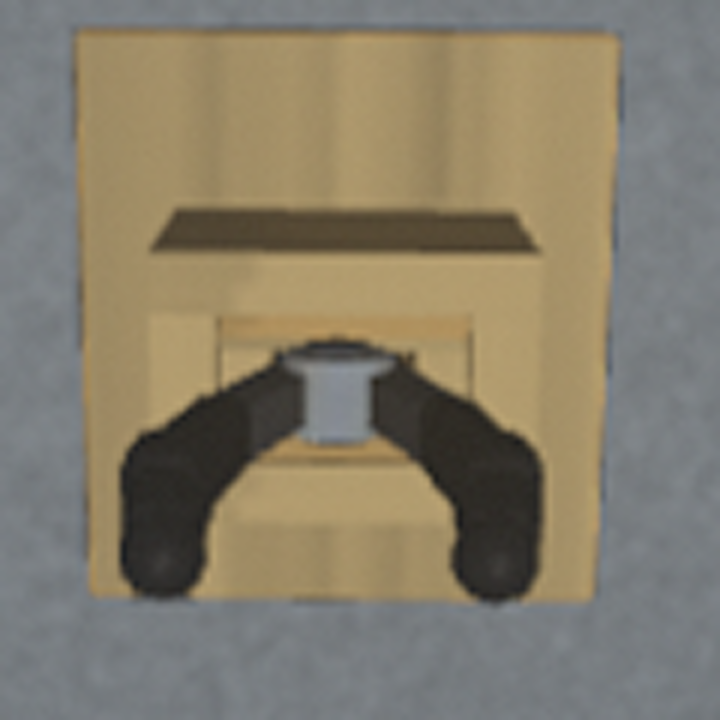

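View pics/c17.png

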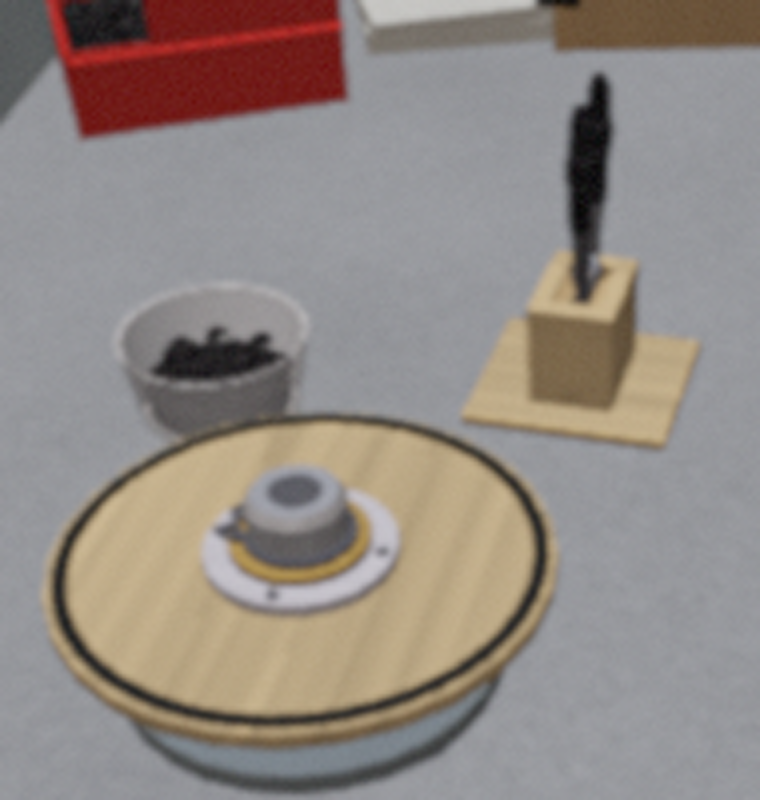

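View pics/c18.png

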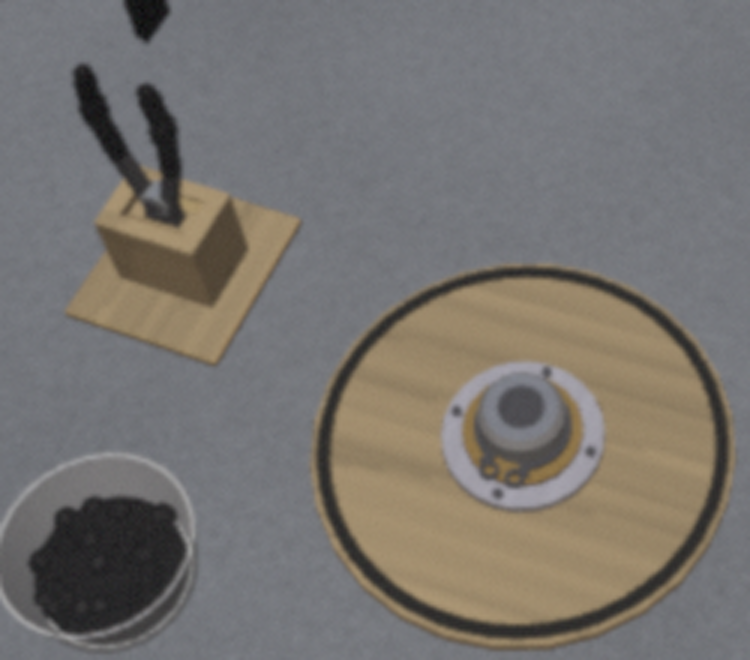

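```bash
python3 - <<'E'
from h import *
w=load('w21');W=lambda x,y:(w,(x+.5)/6-.5+270,(y+.5)/6-.5+110)
for z in (.084,.087): 
  a,b=atz(*W(238,650),z),atz(*W(323,648),z); print(a,b,np.linalg.norm(a-b)*1e3)
s,d=load('s21'),load('d24')
crop('s24',270,270,320,325,'c19',14);crop('d24',225,220,285,265,'c20',13)
E
```

```text
[ 0.60240941 -0.01287259  0.084     ] [0.60423501 0.00181659 0.084     ] 14.802189713461948
[ 0.60175605 -0.01270591  0.087     ] [0.60356552 0.00185344 0.087     ] 14.671363002790098
```

View pics/c19.png

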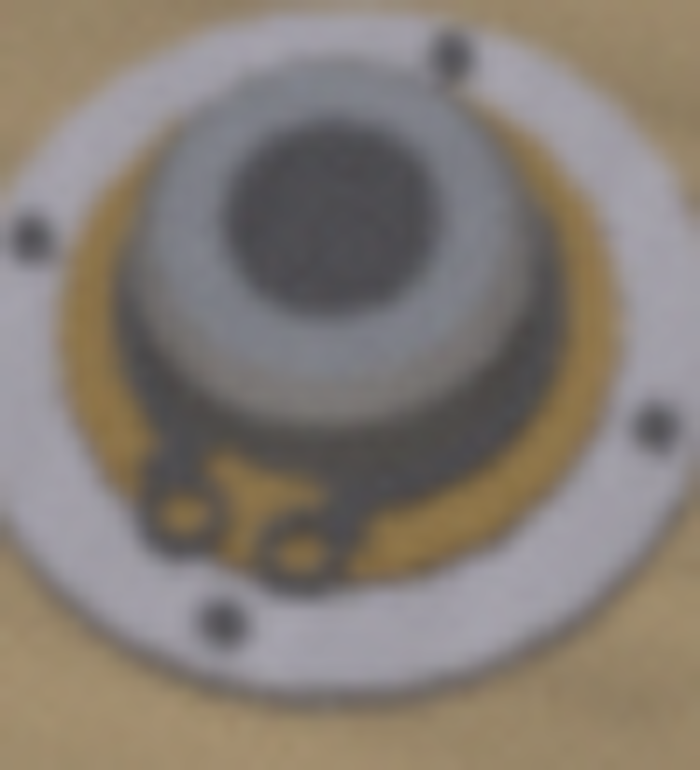

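View pics/c20.png

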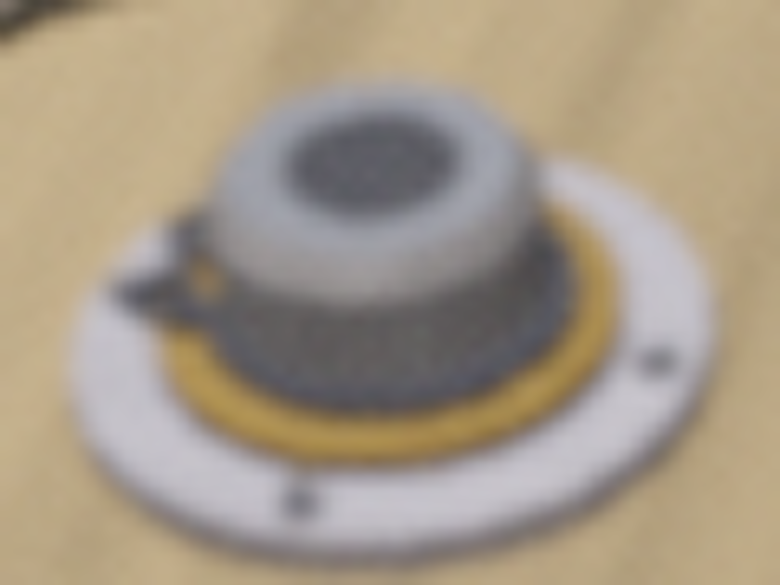

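```bash
python3 -c "
from bench import *
print(close_job())"
```

```text
the job is handed in; nothing more can be done
None
```

The ring is in the post's groove and the pliers are back upright in their block. I handed the job in at about 29.5 s of the 64 s allowed; no verdict was reported.

**What I did:**
- I picked the ring up from the red tray by its eyes and spread it with the handle bows at about 28 mm, roughly 0.19 rad. The tray saw about 11 N at most.
- I lowered it over the post until I felt the washer. Contact came about 3–4 mm lower than I had estimated from the pictures. The force there stayed around 11 N or less.
- I let the ring close in steps, moving the tips with it. At first one arm went in before the other and the tool was pushed about 1 mm sideways. I corrected that, and the arms then closed evenly.

**Last checks:**
- **Ring:** the eyes were about 14.7 mm apart in the wrist picture taken after the tips came out, so the arms are nearly closed. Their midpoint was about 31.5 mm from the post's axis, against 31.2 mm for a centred ring. The ring looks flat on the washer.
- **Pliers:** they slid into the pocket without resistance and stood upright after release. The gripper was clear above them.
- **Mug and tub:** the tub looks unmoved in the last pictures. I did not measure either one at the end, and the arm never touched or worked near them.

**What disagreed:** before I put the pliers back, the wrist camera put the tips about 2 mm to one side, and the other two cameras did not. I aimed between the two readings and the pliers went in freely.

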